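# Charge battery packs on a hand-cranked field station

### The job

Get the battery packs on the table charged: lay each one flat and fully down in a bay of its own in the charging station, brass contacts against the bay's brass strips at the far side. When all are in, move the lever to the broad middle mark and, leaving it there, wind the crank clockwise until the dial pointer is in the broad black full sector; do not wind it with the lever anywhere else. Last, pull the lever all the way back to the robot's side (off), with the packs still in their bays, and leave the mug and the spool alone.

Things in the scene. Friction and masses are not known exactly. Their poses are not given: they have to be found in the camera images.
- charger: fixed charging station: aluminium deck 120 (x) by 535 mm (y), 10 thick; origin under it at table level, z up, x away from the robot. In mm: grey housing 100 tall at y 80 to 242, x -75 to 65, crank on top; four bays at y -202 to 54; lever on a 30 high pedestal at y -210 to -290; white dial on a 50 high block behind the bays, x 62 to 162, y -105 to 5
- bay1 (a point): centre of a bay's floor, 10 mm above the table; axes as the station's. Bay open on top, 90 mm long (x), 48 wide (y), bays 64 apart; side and front walls rise 14 mm above the floor, the far (+x) wall with the brass strips 22. A seated pack lies on the floor, contacts at +x, with up to 5 mm of play. Any pack fits any bay
- bay2 (a point): centre of a bay's floor, 10 mm above the table; axes as the station's. Bay open on top, 90 mm long (x), 48 wide (y), bays 64 apart; side and front walls rise 14 mm above the floor, the far (+x) wall with the brass strips 22. A seated pack lies on the floor, contacts at +x, with up to 5 mm of play. Any pack fits any bay
- bay3 (a point): centre of a bay's floor, 10 mm above the table; axes as the station's. Bay open on top, 90 mm long (x), 48 wide (y), bays 64 apart; side and front walls rise 14 mm above the floor, the far (+x) wall with the brass strips 22. A seated pack lies on the floor, contacts at +x, with up to 5 mm of play. Any pack fits any bay
- bay4 (a point): centre of a bay's floor, 10 mm above the table; axes as the station's. Bay open on top, 90 mm long (x), 48 wide (y), bays 64 apart; side and front walls rise 14 mm above the floor, the far (+x) wall with the brass strips 22. A seated pack lies on the floor, contacts at +x, with up to 5 mm of play. Any pack fits any bay
- pack1: battery pack, a grey plastic block 80 mm long (x), 40 mm wide (y), 36 mm tall, about 0.22 kg; origin at the centre of its underside, z up, +x towards the end with two brass contacts. Lies flat on the table, contacts facing either way. May be absent
- pack1_contacts (a point): middle of that pack's contact end face, 40 mm from its centre, at half height (18 mm)
- pack2: battery pack, a grey plastic block 80 mm long (x), 40 mm wide (y), 36 mm tall, about 0.22 kg; origin at the centre of its underside, z up, +x towards the end with two brass contacts. Lies flat on the table, contacts facing either way. May be absent
- pack2_contacts (a point): middle of that pack's contact end face, 40 mm from its centre, at half height (18 mm)
- pack3: battery pack, a grey plastic block 80 mm long (x), 40 mm wide (y), 36 mm tall, about 0.22 kg; origin at the centre of its underside, z up, +x towards the end with two brass contacts. Lies flat on the table, contacts facing either way. May be absent
- pack3_contacts (a point): middle of that pack's contact end face, 40 mm from its centre, at half height (18 mm)
- pack4: battery pack, a grey plastic block 80 mm long (x), 40 mm wide (y), 36 mm tall, about 0.22 kg; origin at the centre of its underside, z up, +x towards the end with two brass contacts. Lies flat on the table, contacts facing either way. May be absent
- pack4_contacts (a point): middle of that pack's contact end face, 40 mm from its centre, at half height (18 mm)
- crank (a joint): angle of the crank in rad, growing clockwise as seen from above; at 0 its arm points to the station's -x (the robot side). Starts between 0 and 2; the dial is full from 16 to the stop at 17.5. Stays where it is left; turns at about 3 N on the handle
- crank_grip (a point): on the crank's handle, 20 mm below its top (155 mm above the table) and 50 mm from the crank's axis. The handle is a rigid upright black paddle, not free to spin on the arm: 28 mm along the arm (its own x), 16 mm across it (y), 50 mm tall (125 to 175 mm above the table)
- crank_axis (a point): on the crank's vertical axis, at the height of crank_grip
- dial_centre (a point): centre of the dial, where the black pointer turns; the pointer moves clockwise with the crank (0.19 rad per rad) from the first thin tick to the broad black sector, which means full
- lever (a joint): angle of the lever in rad: 0 = leaning 0.6 rad towards the robot (-x, off), 0.6 = upright at the broad middle mark (charge), 1.2 = leaning 0.6 rad away (lamp test). Starts between 0.95 and 1.2. Stays where it is left
- lever_tip (a point): centre of the lever's black ball knob (26 mm across) on a 10 mm steel rod, 90 mm from its pivot
- lever_pivot (a point): the lever's pivot, 52 mm above the table; it swings about the station's y axis
- mug: white mug 85 mm tall, 78 mm across, origin at the centre of its underside; a bystander
- spool: metal solder spool 50 mm tall, 64 mm across, origin at the centre of its underside; a bystander
There are look-alikes about, which are no part of the job. Leave any blue or purple look-alike of the pack1 alone.

How it is judged:
On the way, in this order (a step that is already met when the one before it is completed fails the run):
1. every pack lies in a bay of its own, contacts to the strips (angle between each of pack1, pack2, pack3, pack4's own z axis and vertical below 0.12 rad and x of each of pack1_contacts, pack2_contacts, pack3_contacts, pack4_contacts in the frame of charger above 0.03 m and (distance between pack1 and bay1 below 0.015 m or distance between pack1 and bay2 below 0.015 m or distance between pack1 and bay3 below 0.015 m or distance between pack1 and bay4 below 0.015 m) and (distance between pack2 and bay1 below 0.015 m or distance between pack2 and bay2 below 0.015 m or distance between pack2 and bay3 below 0.015 m or distance between pack2 and bay4 below 0.015 m) and (distance between pack3 and bay1 below 0.015 m or distance between pack3 and bay2 below 0.015 m or distance between pack3 and bay3 below 0.015 m or distance between pack3 and bay4 below 0.015 m) and (distance between pack4 and bay1 below 0.015 m or distance between pack4 and bay2 below 0.015 m or distance between pack4 and bay3 below 0.015 m or distance between pack4 and bay4 below 0.015 m)), for 0.3 s.
2. the lever is at the middle mark (0.48 to 0.72 rad) (value of joint lever between 0.48 and 0.72 rad), for 0.3 s.
3. the crank is wound until the dial is full (16 rad), the lever at the middle mark and all packs in their bays (all of step 1 and all of step 2 and value of joint crank above 16 rad), for 0.2 s.
At the end, for the whole second after the job is handed in: every pack lies flat (within 0.12 rad) in a bay, the centre of its underside within 15 mm of the bay's floor centre and its contact end towards the brass strips, at rest; the lever is back at the robot's side (under 0.15 rad); the dial is full (crank above 15.8 rad) (all of step 1 and value of joint lever below 0.15 rad and value of joint crank above 15.8 rad and linear speed of each of pack1, pack2, pack3, pack4 below 0.03 m/s); the robot touches nothing.
It fails at once if the crank is wound while the lever is not at the middle mark (value of joint crank between 2.8 and 15.8 rad and (value of joint lever below 0.44 rad or value of joint lever above 0.76 rad)).
It fails at once if the mug is moved by more than 40 mm (distance of mug from where it was at the start of the episode above 0.04 m).
It fails at once if the spool is moved by more than 40 mm (distance of spool from where it was at the start of the episode above 0.04 m).
Of pack1, pack2, pack3, pack4 only 2 to 4 are there at a start; the rules pass over those that are not, and their reading is None.
At some moment in a run one of pack1, pack2, pack3, pack4 may be knocked a few centimetres aside while the robot is not near it.
Once in a run the grip may slacken for a moment while it holds something.
It also fails if it takes over 210 s, if anything falls off the work surface, if the arm or the gripper's body presses on something with over 40 N, if the wrist force passes 120 N, or if a joint passes its speed limit or range.

### The arm

A 6-joint arm with a two-finger parallel gripper is mounted at the origin on the work surface. World frame = base frame: x ahead of the robot, y to its left, z up, the work surface at z = 0. Lengths are in m, angles in rad, forces in N, time in s.
With the tool pointing down it reaches from about 0.425 to 0.95 m from the base axis. Payload 3.5 kg.
Tool frame: the origin (TCP) lies at the very end of the fingers, on their centre line; the grasp point (between the pads) lies behind it (ctrl.grasp_offset is the z of the grasp point in the tool frame, in m); z points along the fingers, x is the direction in which the jaws open and shut, and the axes are right-handed (so a half turn about z gives the same grasp; the last joint's range is limited). The gripper opens to 85 mm and grips with 20 to 120 N. Pads are 22 mm wide; open, the fingers measure 114 mm over their backs; the gripper's body (76 mm by 85 mm) begins 54 mm behind the grasp point. The pads swing forward as they close: fully open they stand 13 mm farther back than shut.
Start: joints at [1.143, 0.286, 1.577, -0, 1.279, -0.15], TCP at [0.185, 0.649, 0.231] pointing down, gripper open.
Joint ranges: [-2.77, 2.77], [-0.9, 2.22], [0.21, 2.48], [-1.53, 4.67], [0.24, 2.81], [-2.84, 2.84]. Speed limits (rad/s): [2.79, 2.79, 3.14, 3.14, 3.14, 3.14].

### API

Orientations are given as a unit quaternion [x, y, z, w].
In Python, from plant import ctrl gives the robot as it stands.
- The arm moves only by the shell command python3 -m jog 'ROWS' [FORCE]. ROWS is JSON, a list of rows, each an object with "grip": the closure, from 0 (fully open) to 1 (shut); "xyz": the shift along the tool's x, y, z in m, a list of three; "dr": the turn, a rotation vector about the tool's x, y, z in rad, a list of three. A call has 1 to 12 rows; each row is the pose to reach, as a shift and turn from the pose commanded when the call began, along the tool's axes at that moment; what a row does not reach only later rows make up. A row lasts 1/12 s, in which the tool goes at most 41.7 mm and 7.16 degrees, less where a joint would pass 70% of its speed; a pose out of reach is approached as far as the arm can. A call with a gripper value outside its range is refused whole. The fingers move at their own pace and stop on an object; FORCE is the grip in N (left out, the last holds). Time passes only in rows, so rows that repeat a pose let the fingers close. It gives the time, the measured TCP pose, the force and the opening at its end, in the units of the state.
- ctrl.get_state(): the state, without advancing time (a new reading comes with each control period).
- ctrl.read_camera(name): name is "side" or "top" or "wrist"; returns the picture (400x640x3 uint8, red, green, blue); there is no depth.
- ctrl.get_calibration(name): a dict with "mtx" (3x3 intrinsics, pixels), "k1" (the pictures are not rectified: a ray, as slopes to the right and down, at radius r is drawn at 1 + k1 r^2 times it, then the intrinsics apply), "R" (3x3) and "t" (3): a world point X has camera coordinates R X + t; the wrist camera has in their place "hand_eye" (4x4, takes a point from camera to tool coordinates, whose origin is the TCP and whose axes are the tool frame's). Camera axes: x right, y down, z forward; pixel columns grow to the right and rows downward; lengths in m; the calibration is good to about 2 mm. A picture is of the moment at which its call begins: read the wrist's pose just before it. get_calibration takes no time and is no camera call.
- ctrl.sign_off(): hands the job in, once; it reports no verdict.
The state is a dict: "time": time; "qpos": joint angles; "dq": joint speeds; "joint_efforts": joint torques, N m; "eef_pos": TCP position; "tcp_rot": TCP orientation; "contact_force": force on the tool from outside, world axes, zero at the start; "wrist_torque": the same for the moment, N m; "opening": opening from 0.0 (shut) to 1.0 (fully open).
Only numpy, scipy, OpenCV 4.12 (cv2) and the standard library are available. Lean on these libraries where they do the work, as an engineer would, in place of code of your own. Each camera call takes 0.05 s, during which the arm holds its last target.

## Working session

There is one attempt and no reset: what is moved stays moved. The work goes in short steps, Python scripts to look and compute and a shell command to move; the robot and the scene stay as the last step left them, time stands still between calls to the robot, and variables do not carry over. Pictures are saved under pics/ and viewed, and the job is handed in when it is done.

```bash
ls; mkdir -p pics; python3 - <<'E'
from plant import ctrl
import cv2
print(ctrl.get_state(), ctrl.grasp_offset)
for n in ["side","top","wrist"]:
    c=ctrl.get_calibration(n); print(n,c)
    im=ctrl.read_camera(n); cv2.imwrite(f"pics/{n}0.png",im[:,:,::-1])
E
```

```text
pics
{'time': 0.0, 'qpos': array([ 1.14298862e+00,  2.87217035e-01,  1.57818666e+00,  4.27320010e-05,
        1.27862592e+00, -1.50005254e-01]), 'dq': array([ 1.30718883e-04, -7.92644202e-04, -5.29371600e-06,  6.83963222e-04,
       -3.94635177e-04,  1.14474091e-03]), 'joint_efforts': array([-2.17748944e-03, -4.05978084e+01, -2.92628253e+01, -1.80929464e-04,
        5.85545087e-03,  1.13645490e-05]), 'eef_pos': array([0.18479942, 0.64851746, 0.22990772]), 'tcp_rot': array([ 7.98202045e-01,  6.02388588e-01, -1.08110203e-03,  5.62431673e-04]), 'contact_force': array([ 0.02283027,  0.09397949, -0.14716617]), 'wrist_torque': array([ 0.02163135,  0.01543673, -0.00747289]), 'opening': 0.9977091583008337} -0.0187
side {'mtx': array([[373.7844825 ,   0.        , 324.5022783 ],
       [  0.        , 373.7844825 , 193.66755908],
       [  0.        ,   0.        ,   1.        ]]), 'k1': -0.05146237867607064, 'R': array([[ 0.9615219 , -0.2747141 ,  0.00279407],
       [-0.20961503, -0.74016813, -0.63891524],
       [ 0.1775871 ,  0.61374531, -0.76927206]]), 't': array([-0.54662199,  0.19092368,
[... 265 characters left out ...]
      [-0.98905411, -0.03125157, -0.14420579],
       [ 0.14452264, -0.00811695, -0.9894682 ]]), 't': array([-0.02857371,  0.55143236,  1.54120437])}
wrist {'mtx': array([[321.55630022,   0.        , 323.29043993],
       [  0.        , 321.55630022, 202.00605742],
       [  0.        ,   0.        ,   1.        ]]), 'k1': 0.001522375164839888, 'hand_eye': array([[ 9.99999983e-01,  1.80040056e-04, -4.23917941e-05,
         1.37978372e-04],
       [-1.60357772e-04,  9.58111924e-01,  2.86393986e-01,
        -7.14444675e-02],
       [ 9.21784729e-05, -2.86393975e-01,  9.58111936e-01,
        -1.41906162e-01],
       [ 0.00000000e+00,  0.00000000e+00,  0.00000000e+00,
         1.00000000e+00]])}
```

View pics/top0.png

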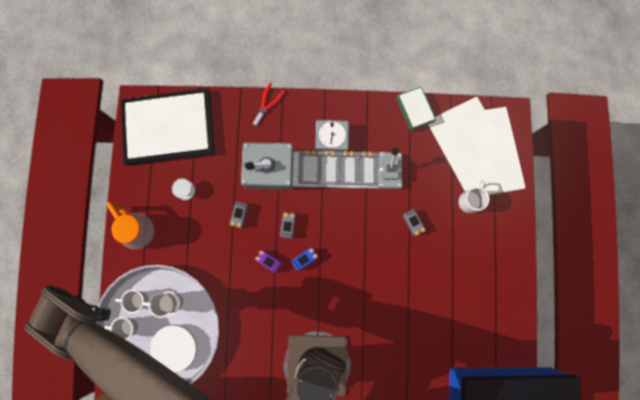

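View pics/side0.png

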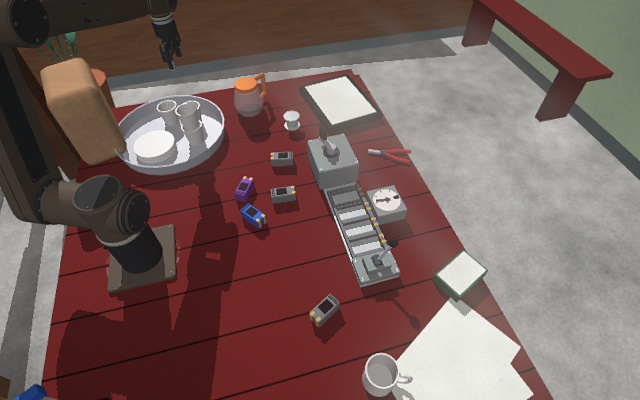

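View pics/wrist0.png

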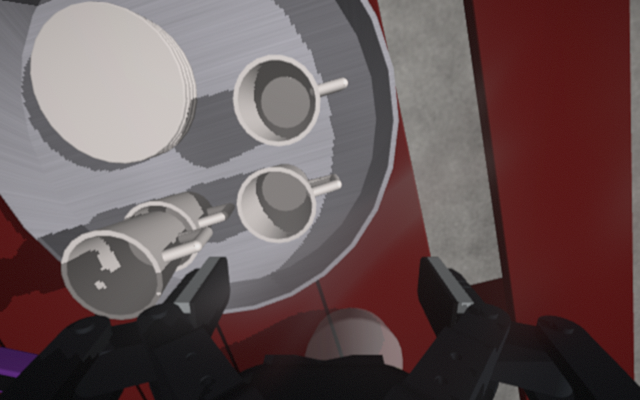

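```bash
python3 - <<'E'
import cv2
a=cv2.imread("pics/top0.png"); cv2.imwrite("pics/topc.png",cv2.resize(a[110:280,220:440],None,fx=3.5,fy=3.5,interpolation=cv2.INTER_CUBIC))
a=cv2.imread("pics/side0.png"); cv2.imwrite("pics/sidec.png",cv2.resize(a[120:340,220:430],None,fx=2.7,fy=2.7,interpolation=cv2.INTER_CUBIC))
E
```

```text
(no output)
```

View pics/topc.png

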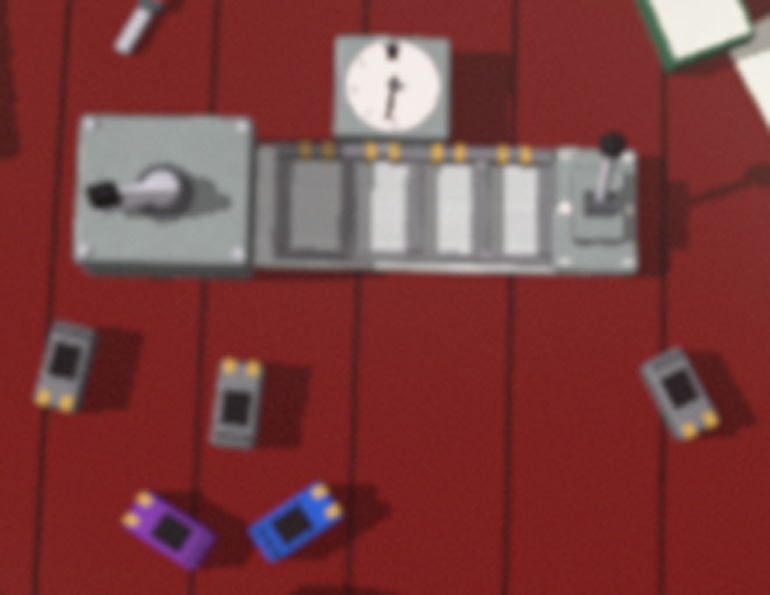

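View pics/sidec.png

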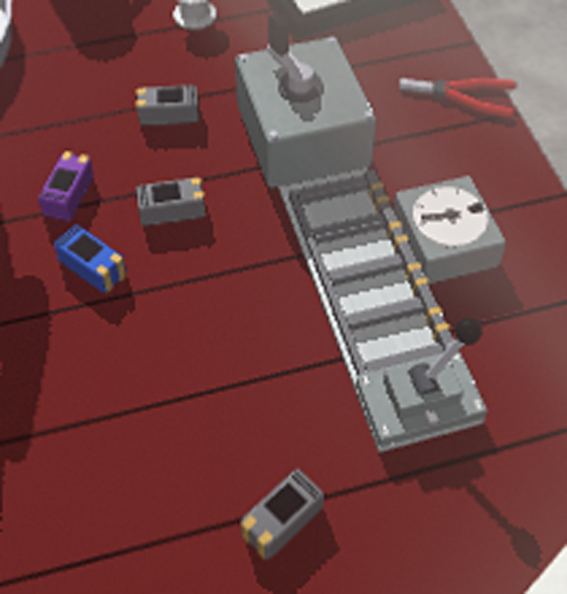

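```bash
cat > h.py <<'E'
import numpy as np, cv2
from scipy.spatial.transform import Rotation as Ro
from scipy.optimize import least_squares
from plant import ctrl
def cam(name,st=None):
    c=ctrl.get_calibration(name); d=np.array([c["k1"],0,0,0,0.])
    if name=="wrist":
        st=st or ctrl.get_state(); T=np.eye(4); T[:3,:3]=Ro.from_quat(st["tcp_rot"]).as_matrix(); T[:3,3]=st["eef_pos"]
        E=np.linalg.inv(T@c["hand_eye"]); R,t=E[:3,:3],E[:3,3]
    else: R,t=c["R"],c["t"]
    return np.array(c["mtx"]),d,np.array(R),np.array(t)
def proj(C,X):
    K,d,R,t=C; return cv2.projectPoints(np.array(X,float).reshape(-1,3),cv2.Rodrigues(R)[0],t,K,d)[0].reshape(-1,2)
def atz(C,uv,z):
    K,d,R,t=C; n=cv2.undistortPoints(np.array(uv,float).reshape(-1,1,2),K,d).reshape(-1,2)
    r=np.c_[n,np.ones(len(n))]@R; o=-R.T@t; z=np.broadcast_to(z,len(n))
    return o+r*((z-o[2])/r[:,2])[:,None]
def snap(name,fn,crop=None,f=1):
    st=ctrl.get_state(); im=ctrl.read_camera(name)[:,:,::-1].copy()
    cv2.imwrite("pics/full_"+fn,im)
    o=im
    if crop: x0,y0,x1,y1=crop; o=im[y0:y1,x0:x1]
    if f!=1: o=cv2.resize(o,None,fx=f,fy=f,interpolation=cv2.INTER_CUBIC)
    cv2.imwrite("pics/"+fn,o); return st,im
def Rz(a): return Ro.from_euler('z',a).as_matrix()
def fit_pose(obs,g):  # obs: list of (C, uv, local pts)
    def f(p):
        r=[]
        for C,uv,L in obs: r.append((proj(C,np.array(L)@Rz(p[2]).T+[p[0],p[1],0])-uv).ravel())
        return np.concatenate(r)
    s=least_squares(f,g,loss='soft_l1'); return s.x,f(s.x)
def toolmove(target,yaw,st=None):
    """target xyz of TCP, yaw = world angle of tool x axis (tool pointing straight down); prints shift+turn in tool axes"""
    st=st or ctrl.get_state(); R=Ro.from_quat(st["tcp_rot"]).as_matrix()
    # tool down: z=-Z, x=(c,s,0), y= z x x
    x=np.array([np.cos(yaw),np.sin(yaw),0]); z=np.array([0,0,-1.]); y=np.cross(z,x)
    Rt=np.c_[x,y,z]; d=R.T@(np.array(target)-st["eef_pos"]); dr=Ro.from_matrix(R.T@Rt).as_rotvec()
    print("xyz",d.round(4),"dr",dr.round(4),"rows", max(np.linalg.norm(d)/.0417,np.linalg.norm(dr)/.125).__round__(1)); return d,dr
def yawnow(st=None):
    st=st or ctrl.get_state(); R=Ro.from_quat(st["tcp_rot"]).as_matrix(); return np.arctan2(R[1,0],R[0,0])
E
python3 - <<'E'
from h import *
C=cam("top")
cr=lambda p:np.array(p)/3.5+np.array([220,110])-.36
uv=cr([(637,272),(637,150),(335,37),(450,37),(450,137),(80,115),(252,118),(75,263),(250,265)])
L=[(-60,-292.5,10),(60,-292.5,10),(162,5,50),(162,-105,50),(62,-105,50),(65,242,100),(65,80,100),(-75,242,100),(-75,80,100)]
p,r=fit_pose([(C,uv,np.array(L)/1000)],[.6,0,0]); print(p,r.reshape(-1,2).round(1))
# packs: contact end mid, other end mid (crop)
for n,a,b in [("A",(56,402),(75,325)),("B",(242,364),(231,442)),("C",(698,428),(660,357)),("purple",(136,510),(200,560)),("blue",(328,503),(262,550))]:
    P=atz(C,cr([a,b]),.036); m=P.mean(0); d=P[0]-P[1]; print(n,m.round(3),np.linalg.norm(d[:2]).round(3),np.arctan2(d[1],d[0]).round(2))
print(atz(C,[[182,189],[474,200]],.05),yawnow())
E
```

```text
[0.65285915 0.01935452 0.01792196] [[ 0.2 -0.1]
 [-0.3  0.5]
 [ 0.3 -0.6]
 [-0.2 -0.1]
 [-0.3 -0.1]
 [ 0.   0.2]
 [ 0.5 -0.1]
 [-0.3  0.2]
 [ 0.   0.2]]
A [0.488 0.274 0.036] 0.075 2.95
B [0.456 0.11  0.036] 0.075 -0.1
C [ 0.478 -0.31   0.036] 0.076 -2.64
purple [0.329 0.169 0.036] 0.076 0.95
blue [0.341 0.05  0.036] 0.076 -0.92
[[ 0.56208745  0.46562561  0.05      ]
 [ 0.55581167 -0.51249294  0.05      ]] 1.2929779983691176
```

```bash
python3 - <<'E'
from h import *
toolmove([.456,.11,.26],1.47)
E
```

```text
xyz [-0.4437  0.4084 -0.0291] dr [-0.0005  0.0018 -0.177 ] rows 14.5
```

Candidates for a pack, by top-image pixel: grey at (239,214), (287,225) and (414,222), plus look-alikes in purple (268,262) and blue (304,259). The crop above shows all four bays empty, with the left one only shaded. The spool is at (182,189) and the mug at (474,198). I'll take the grey pack at (287,225) first, contacts pointing away.

```bash
python3 -m jog '[{"grip":0,"xyz":[-0.222,0.204,-0.03],"dr":[0,0,-0.09]},{"grip":0,"xyz":[-0.222,0.204,-0.03],"dr":[0,0,-0.09]},{"grip":0,"xyz":[-0.222,0.204,-0.03],"dr":[0,0,-0.09]},{"grip":0,"xyz":[-0.222,0.204,-0.03],"dr":[0,0,-0.09]},{"grip":0,"xyz":[-0.222,0.204,-0.03],"dr":[0,0,-0.09]},{"grip":0,"xyz":[-0.444,0.408,-0.03],"dr":[0,0,-0.177]},{"grip":0,"xyz":[-0.444,0.408,-0.03],"dr":[0,0,-0.177]},{"grip":0,"xyz":[-0.444,0.408,-0.03],"dr":[0,0,-0.177]},{"grip":0,"xyz":[-0.444,0.408,-0.03],"dr":[0,0,-0.177]},{"grip":0,"xyz":[-0.444,0.408,-0.03],"dr":[0,0,-0.177]},{"grip":0,"xyz":[-0.444,0.408,-0.03],"dr":[0,0,-0.177]},{"grip":0,"xyz":[-0.444,0.408,-0.03],"dr":[0,0,-0.177]}]' 40
python3 - <<'E'
from h import *
toolmove([.456,.11,.26],1.47)
snap("wrist","w1.png")
E
```

```text
time: 1.15
eef_pos: [0.4091, 0.2014, 0.2589]
tcp_rot: [0.742, 0.671, 0.0, 0.0]
contact_force: [0.6, -0.1, 0.6]
opening: 1.001
xyz [-0.0862  0.0558 -0.0011] dr [ 0.0004 -0.0002  0.0003] rows 2.5
```

View pics/w1.png

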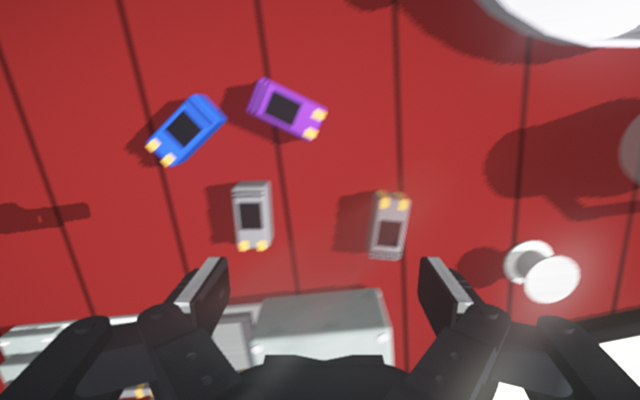

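```bash
python3 -m jog '[{"grip":0,"xyz":[-0.086,0.056,0],"dr":[0,0,0]},{"grip":0,"xyz":[-0.086,0.056,0],"dr":[0,0,0]},{"grip":0,"xyz":[-0.086,0.056,0],"dr":[0,0,0]},{"grip":0,"xyz":[-0.086,0.056,0],"dr":[0,0,0]},{"grip":0,"xyz":[-0.086,0.056,0],"dr":[0,0,0]}]'
python3 - <<'E'
from h import *
st,_=snap("wrist","w2.png",(240,100,480,280),3.3); print(st["eef_pos"],yawnow(st))
# predicted
C=cam("wrist",st); print(proj(C,[[.456+.04,.106,.036],[.416,.11,.036]]))
E
```

```text
time: 1.62
eef_pos: [0.456, 0.1116, 0.2585]
tcp_rot: [0.743, 0.67, -0.0, -0.001]
contact_force: [-0.1, 0.1, -0.1]
opening: 1.0
[0.45601218 0.11159798 0.25849001] 1.4674827132619168
[[322.11191382 204.54291432]
 [318.21503463 135.91074579]]
```

View pics/w2.png

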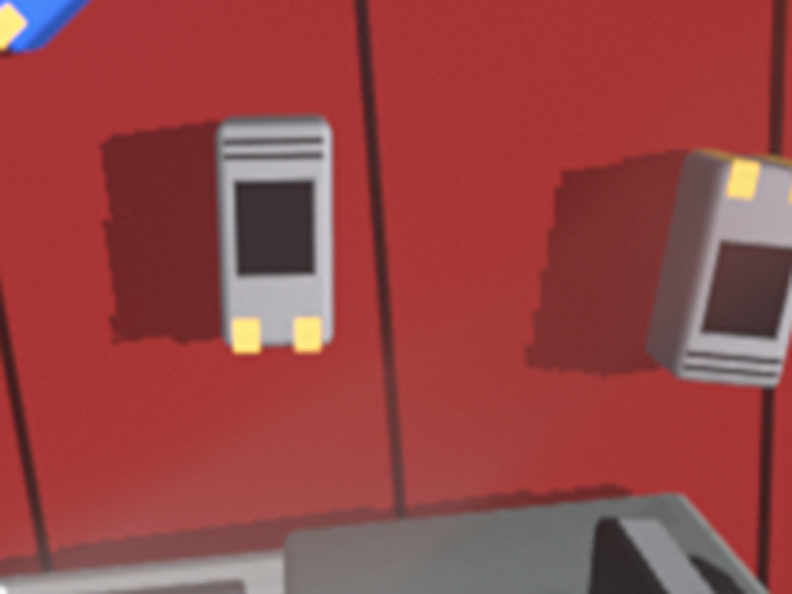

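```bash
cat >> h.py <<'E'
def pack(C,uv4,z=.036):  # order: rear-a, rear-b, contact-b, contact-a
    P=atz(C,uv4,z); m=P.mean(0); d=(P[2]+P[3]-P[0]-P[1])/2; w=(P[0]+P[3]-P[1]-P[2])/2
    th=np.arctan2(d[1],d[0]); print("pack",m.round(4),"L",np.hypot(*d[:2]).round(4),"W",np.hypot(*w[:2]).round(4),"yaw",th.round(3)); return m,th
E
python3 - <<'E'
from h import *
st=ctrl.get_state(); C=cam("wrist",st)
m,th=pack(C,np.array([(220,118),(331,117),(334,345),(225,347)])/3.3+[240,100])
toolmove([m[0],m[1],.10],th+np.pi/2); toolmove([m[0],m[1],.013],th+np.pi/2)
E
```

```text
pack [0.4561 0.1132 0.036 ] L 0.0807 W 0.0383 yaw -0.083
xyz [0.0008 0.0006 0.1585] dr [-0.0011 -0.0005 -0.0181] rows 3.8
xyz [0.0008 0.0007 0.2455] dr [-0.0011 -0.0005 -0.0181] rows 5.9
```

```bash
python3 -m jog '[{"grip":0,"xyz":[0.001,0.001,0.16],"dr":[0,0,-0.018]},{"grip":0,"xyz":[0.001,0.001,0.16],"dr":[0,0,-0.018]},{"grip":0,"xyz":[0.001,0.001,0.16],"dr":[0,0,-0.018]},{"grip":0,"xyz":[0.001,0.001,0.2],"dr":[0,0,-0.018]},{"grip":0,"xyz":[0.001,0.001,0.22],"dr":[0,0,-0.018]},{"grip":0,"xyz":[0.001,0.001,0.235],"dr":[0,0,-0.018]},{"grip":0,"xyz":[0.001,0.001,0.2445],"dr":[0,0,-0.018]},{"grip":0,"xyz":[0.001,0.001,0.2445],"dr":[0,0,-0.018]}]'
python3 -m jog '[{"grip":1,"xyz":[0,0,0],"dr":[0,0,0]},{"grip":1,"xyz":[0,0,0],"dr":[0,0,0]},{"grip":1,"xyz":[0,0,0],"dr":[0,0,0]},{"grip":1,"xyz":[0,0,0],"dr":[0,0,0]},{"grip":1,"xyz":[0,0,0],"dr":[0,0,0]},{"grip":1,"xyz":[0,0,0],"dr":[0,0,0]},{"grip":1,"xyz":[0,0,0],"dr":[0,0,0]}]' 50
python3 -m jog '[{"grip":1,"xyz":[0,0,-0.04],"dr":[0,0,0]},{"grip":1,"xyz":[0,0,-0.08],"dr":[0,0,0]},{"grip":1,"xyz":[0,0,-0.1],"dr":[0,0,0]},{"grip":1,"xyz":[0,0,-0.1],"dr":[0,0,0]}]'
python3 - <<'E'
from h import *
snap("wrist","w3.png")
E
```

```text
time: 2.33
eef_pos: [0.4543, 0.1141, 0.0119]
tcp_rot: [0.735, 0.678, -0.002, -0.002]
contact_force: [-0.5, 0.5, -0.2]
opening: 1.001
time: 2.92
eef_pos: [0.4593, 0.1129, 0.0169]
tcp_rot: [0.736, 0.677, 0.002, 0.002]
contact_force: [-0.6, 0.3, 6.7]
opening: 0.455
time: 3.25
eef_pos: [0.4612, 0.1132, 0.1205]
tcp_rot: [0.736, 0.677, 0.005, 0.004]
contact_force: [0.6, 0.5, -1.7]
opening: 0.454
```

View pics/w3.png

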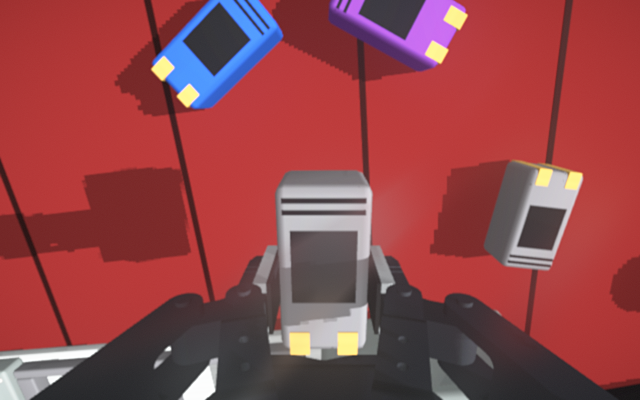

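```bash
python3 -m jog '[{"grip":1,"xyz":[0,0,0],"dr":[0,0,0]},{"grip":1,"xyz":[0,0,0],"dr":[0,0,0]},{"grip":1,"xyz":[0,0,0],"dr":[0,0,0]}]'
python3 - <<'E'
from h import *
p=[0.65286,0.01935,0.01792]
for y in (.022,-.042,-.106,-.170): print(y,(Rz(p[2])@[0,y,0]+[p[0],p[1],0]).round(4))
st=ctrl.get_state(); print(st["eef_pos"],yawnow(st),Ro.from_quat(st["tcp_rot"]).as_matrix()[:,2])
C=cam("wrist",st); pack(C,[(279,189),(371,189),(357,353),(285,353)],.1205+.036-.0155)
b=Rz(p[2])@[0,-.106,0]+[p[0],p[1],0]
toolmove([b[0]-.05,b[1],.13],p[2]+np.pi/2)
E
```

```text
time: 3.55
eef_pos: [0.4552, 0.1129, 0.1119]
tcp_rot: [0.736, 0.677, -0.002, -0.002]
contact_force: [-0.6, -0.2, -2.6]
opening: 0.453
0.022 [0.6525 0.0413 0.    ]
-0.042 [ 0.6536 -0.0226  0.    ]
-0.106 [ 0.6548 -0.0866  0.    ]
-0.17 [ 0.6559 -0.1506  0.    ]
[0.4552319  0.11285517 0.1118999 ] 1.4878385588349217 [-4.88619554e-03 -1.39318469e-04 -9.99988053e-01]
pack [0.4487 0.1131 0.141 ] L 0.0718 W 0.032 yaw -0.105
xyz [-0.1864  0.1655 -0.0188] dr [-0.0049  0.0003 -0.1009] rows 6.0
```

```bash
python3 -m jog '[{"grip":1,"xyz":[-0.03,0.03,-0.03],"dr":[0,0,-0.02]},{"grip":1,"xyz":[-0.06,0.06,-0.04],"dr":[0,0,-0.04]},{"grip":1,"xyz":[-0.09,0.09,-0.05],"dr":[-0.005,0,-0.06]},{"grip":1,"xyz":[-0.12,0.12,-0.06],"dr":[-0.005,0,-0.08]},{"grip":1,"xyz":[-0.15,0.14,-0.07],"dr":[-0.005,0,-0.1]},{"grip":1,"xyz":[-0.17,0.16,-0.07],"dr":[-0.005,0,-0.101]},{"grip":1,"xyz":[-0.186,0.165,-0.07],"dr":[-0.005,0,-0.101]},{"grip":1,"xyz":[-0.186,0.165,-0.07],"dr":[-0.005,0,-0.101]},{"grip":1,"xyz":[-0.186,0.165,-0.07],"dr":[-0.005,0,-0.101]},{"grip":1,"xyz":[-0.186,0.165,-0.07],"dr":[-0.005,0,-0.101]},{"grip":1,"xyz":[-0.186,0.165,-0.07],"dr":[-0.005,0,-0.101]}]'
python3 - <<'E'
from h import *
st,im=snap("wrist","w4.png"); print(st["eef_pos"],yawnow(st),Ro.from_quat(st["tcp_rot"]).as_matrix()[:,2])
E
```

```text
time: 4.47
eef_pos: [0.605, -0.0845, 0.183]
tcp_rot: [0.7, 0.714, 0.001, 0.0]
contact_force: [-0.1, -0.1, -2.4]
opening: 0.461
[ 0.60499598 -0.08451914  0.18295139] 1.590293643004481 [ 0.00233604  0.00106521 -0.9999967 ]
```

View pics/w4.png

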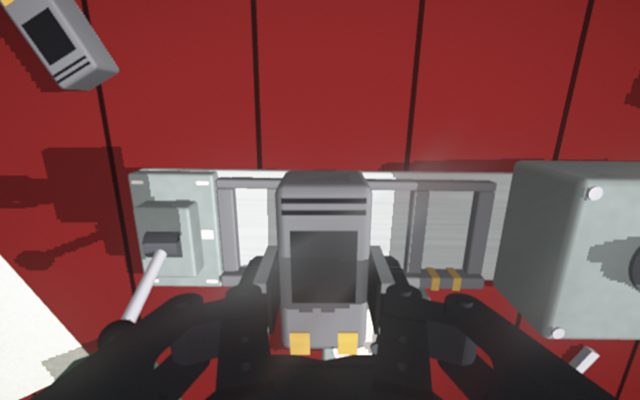

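```bash
cat >> h.py <<'E'
STN=[0.65286,0.01935,0.01792]
def overlay(C,im,p,fn,f=1.25):
    W=lambda L:np.array(L)/1000@Rz(p[2]).T+[p[0],p[1],0]
    o=cv2.resize(im,None,fx=f,fy=f,interpolation=cv2.INTER_CUBIC)
    def poly(L,c): cv2.polylines(o,[np.int32((proj(C,W(L))+.5)*f*8)],True,c,1,cv2.LINE_AA,3)
    poly([(-60,-292.5,10),(60,-292.5,10),(60,242.5,10),(-60,242.5,10)],(0,255,0))
    poly([(-75,80,100),(65,80,100),(65,242,100),(-75,242,100)],(0,255,255))
    for y in (22,-42,-106,-170): poly([(-45,y-24,24),(45,y-24,24),(45,y+24,24),(-45,y+24,24)],(255,0,255))
    poly([(62,5,50),(162,5,50),(162,-105,50),(62,-105,50)],(255,255,0))
    cv2.imwrite("pics/"+fn,o)
E
python3 - <<'E'
from h import *
im=cv2.imread("pics/full_w4.png"); C=cam("wrist"); overlay(C,im,STN,"o4.png")
C=cam("top"); overlay(C,cv2.imread("pics/top0.png"),STN,"o0.png",3); a=cv2.imread("pics/o0.png"); cv2.imwrite("pics/o0.png",a[330:600,680:1260])
E
```

```text
(no output)
```

View pics/o4.png

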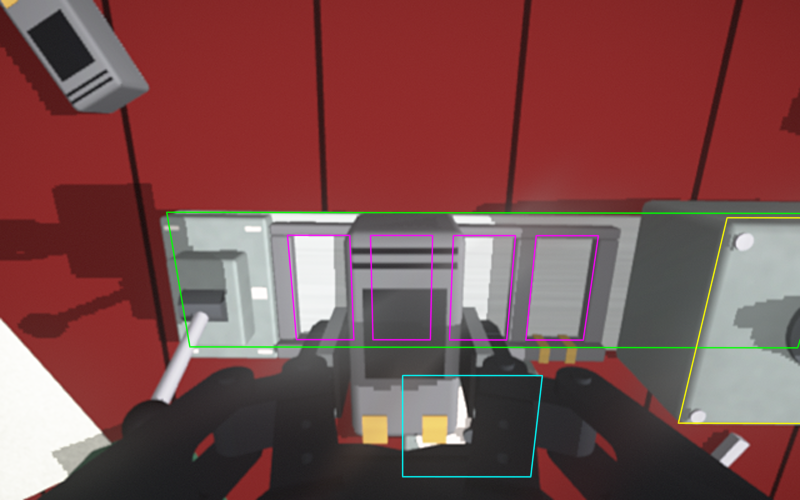

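View pics/o0.png

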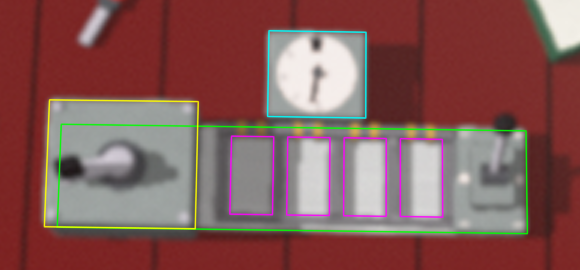

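```bash
python3 - <<'E'
import cv2
im=cv2.imread("pics/full_w4.png"); cv2.imwrite("pics/z4.png",cv2.resize(im[140:360,380:640],None,fx=2.7,fy=2.7,interpolation=cv2.INTER_CUBIC))
cv2.imwrite("pics/z4b.png",cv2.resize(im[150:350,110:300],None,fx=2.9,fy=2.9,interpolation=cv2.INTER_CUBIC))
E
```

```text
(no output)
```

View pics/z4.png

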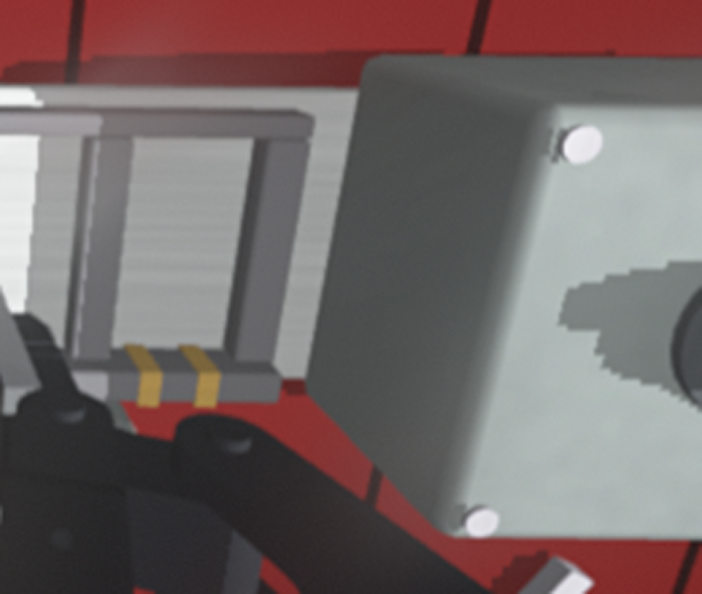

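View pics/z4b.png

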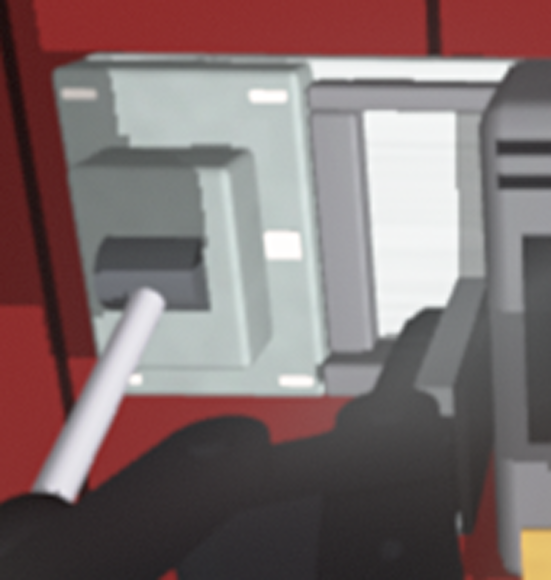

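```bash
python3 - <<'E'
from h import *
st=ctrl.get_state(); print(st["eef_pos"],st["contact_force"])
toolmove([.655,-.085,.06],STN[2]+np.pi/2)
E
```

```text
[ 0.6052228  -0.08453222  0.18343682] [-0.34070177  1.25207271 -3.02537831]
xyz [-0.0015  0.0494  0.1236] dr [ 0.0032 -0.0006  0.0018] rows 3.2
```

```bash
python3 -m jog '[{"grip":1,"xyz":[-0.001,0.025,0.02],"dr":[0.003,0,0.002]},{"grip":1,"xyz":[-0.0015,0.049,0.05],"dr":[0.003,0,0.002]},{"grip":1,"xyz":[-0.0015,0.0495,0.08],"dr":[0.003,0,0.002]},{"grip":1,"xyz":[-0.0015,0.0495,0.1],"dr":[0.003,0,0.002]},{"grip":1,"xyz":[-0.0015,0.0495,0.11],"dr":[0.003,0,0.002]},{"grip":1,"xyz":[-0.0015,0.0495,0.115],"dr":[0.003,0,0.002]},{"grip":1,"xyz":[-0.0015,0.0495,0.115],"dr":[0.003,0,0.002]},{"grip":1,"xyz":[-0.0015,0.0495,0.115],"dr":[0.003,0,0.002]},{"grip":1,"xyz":[-0.0015,0.0495,0.115],"dr":[0.003,0,0.002]},{"grip":1,"xyz":[-0.0015,0.0495,0.115],"dr":[0.003,0,0.002]}]'
python3 - <<'E'
from h import *
st,im=snap("wrist","w5.png"); print(st["eef_pos"],yawnow(st),Ro.from_quat(st["tcp_rot"]).as_matrix()[:,2])
C=cam("wrist",st); p=[STN[0]+.0015,STN[1]+.0015,STN[2]]; overlay(C,im,p,"o5.png")
snap("side","s5.png",(320,160,420,300),5)
toolmove([.655,-.085,.06],STN[2]+np.pi/2)
E
```

```text
time: 5.35
eef_pos: [0.6575, -0.087, 0.072]
tcp_rot: [0.701, 0.713, 0.002, 0.002]
contact_force: [0.3, 0.0, -3.8]
opening: 0.456
[ 0.65751438 -0.08700726  0.07197536] 1.586984679067431 [ 0.00570077 -0.00131209 -0.99998289]
xyz [ 0.0019 -0.0021  0.0112] dr [ 0.0045  0.001  -0.0018] rows 0.3
```

View pics/o5.png

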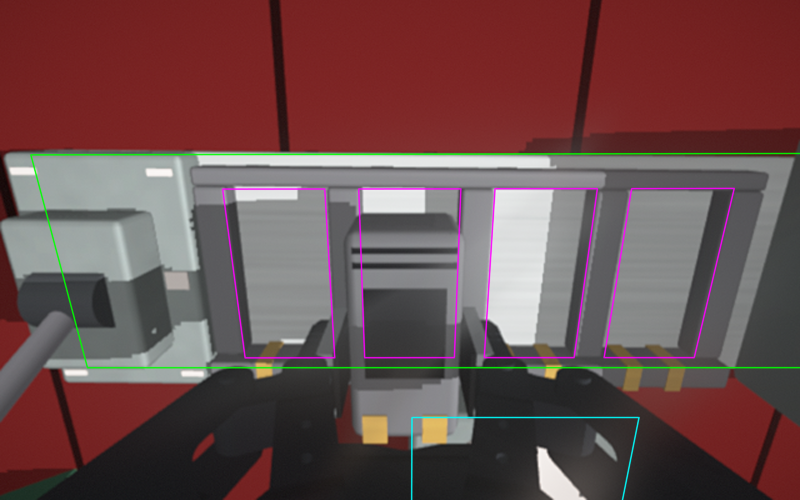

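View pics/s5.png

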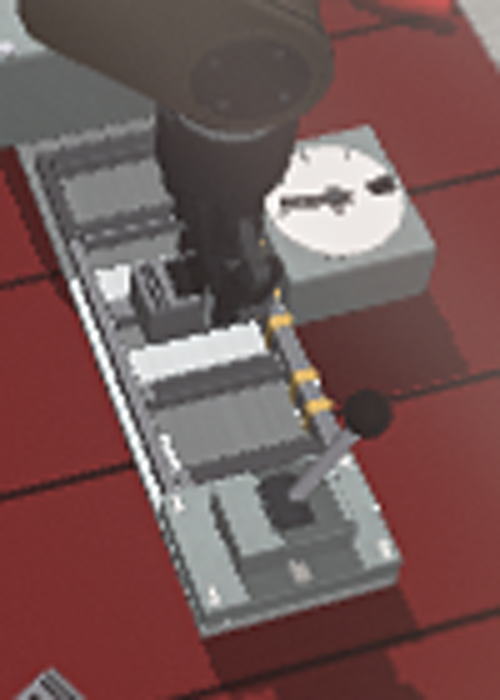

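```bash
python3 -m jog '[{"grip":1,"xyz":[0.002,-0.002,0.01],"dr":[0.004,0.001,-0.002]},{"grip":1,"xyz":[0.002,-0.002,0.02],"dr":[0.004,0.001,-0.002]},{"grip":1,"xyz":[0.002,-0.002,0.03],"dr":[0.004,0.001,-0.002]},{"grip":1,"xyz":[0.002,-0.002,0.036],"dr":[0.004,0.001,-0.002]},{"grip":1,"xyz":[0.002,-0.002,0.038],"dr":[0.004,0.001,-0.002]},{"grip":1,"xyz":[0.002,-0.002,0.04],"dr":[0.004,0.001,-0.002]},{"grip":1,"xyz":[0.002,-0.002,0.042],"dr":[0.004,0.001,-0.002]},{"grip":1,"xyz":[0.002,-0.002,0.042],"dr":[0.004,0.001,-0.002]},{"grip":1,"xyz":[0.002,-0.002,0.042],"dr":[0.004,0.001,-0.002]}]'
python3 - <<'E'
from h import *
st,im=snap("wrist","w6.png",None,1.25); print(st["eef_pos"],yawnow(st),Ro.from_quat(st["tcp_rot"]).as_matrix()[:,2],st["contact_force"])
E
```

```text
time: 6.2
eef_pos: [0.6545, -0.0848, 0.0278]
tcp_rot: [0.701, 0.714, -0.0, -0.001]
contact_force: [0.2, 0.8, -2.0]
opening: 0.458
[ 0.65448675 -0.0847808   0.02783555] 1.5890286378285159 [-1.66891604e-03  5.64303655e-04 -9.99998448e-01] [ 0.22705514  0.77502124 -1.96178845]
```

View pics/w6.png

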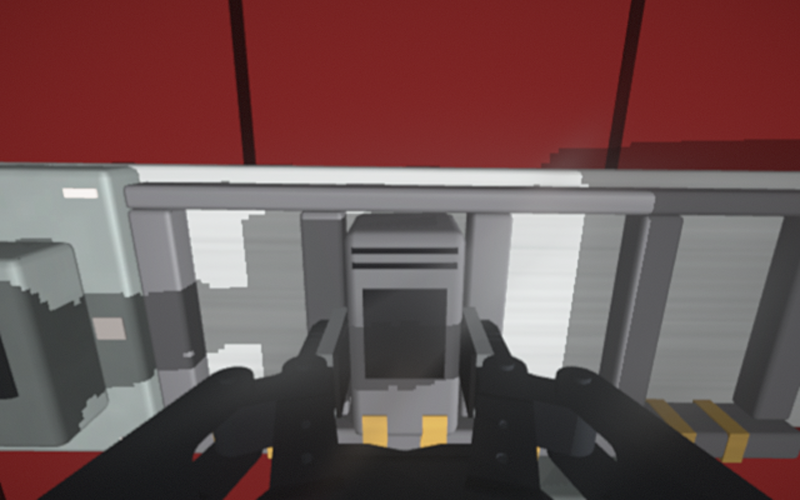

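```bash
python3 -m jog '[{"grip":1,"xyz":[0,0,0.002],"dr":[0,0,0]},{"grip":1,"xyz":[0,0,0.003],"dr":[0,0,0]},{"grip":1,"xyz":[0,0,0.003],"dr":[0,0,0]}]'
python3 -m jog '[{"grip":0.42,"xyz":[0,0,0],"dr":[0,0,0]},{"grip":0.42,"xyz":[0,0,0],"dr":[0,0,0]},{"grip":0.42,"xyz":[0,0,0],"dr":[0,0,0]},{"grip":0.42,"xyz":[0,0,-0.01],"dr":[0,0,0]},{"grip":0.42,"xyz":[0,0,-0.04],"dr":[0,0,0]},{"grip":0.42,"xyz":[0,0,-0.08],"dr":[0,0,0]},{"grip":0.42,"xyz":[0,-0.04,-0.12],"dr":[0,0,0]},{"grip":0,"xyz":[0,-0.04,-0.12],"dr":[0,0,0]},{"grip":0,"xyz":[0,-0.04,-0.12],"dr":[0,0,0]},{"grip":0,"xyz":[0,-0.04,-0.12],"dr":[0,0,0]}]'
python3 - <<'E'
from h import *
st,im=snap("wrist","w7.png",None,1.25); print(st["eef_pos"],yawnow(st))
E
```

```text
time: 6.5
eef_pos: [0.6547, -0.0849, 0.027]
tcp_rot: [0.701, 0.714, -0.001, -0.001]
contact_force: [-4.1, 1.2, 6.8]
opening: 0.453
time: 7.33
eef_pos: [0.615, -0.0857, 0.1462]
tcp_rot: [0.701, 0.713, 0.0, 0.0]
contact_force: [0.1, -0.3, -0.7]
opening: 0.974
[ 0.61503977 -0.08570166  0.14618444] 1.5887094735135856
```

View pics/w7.png

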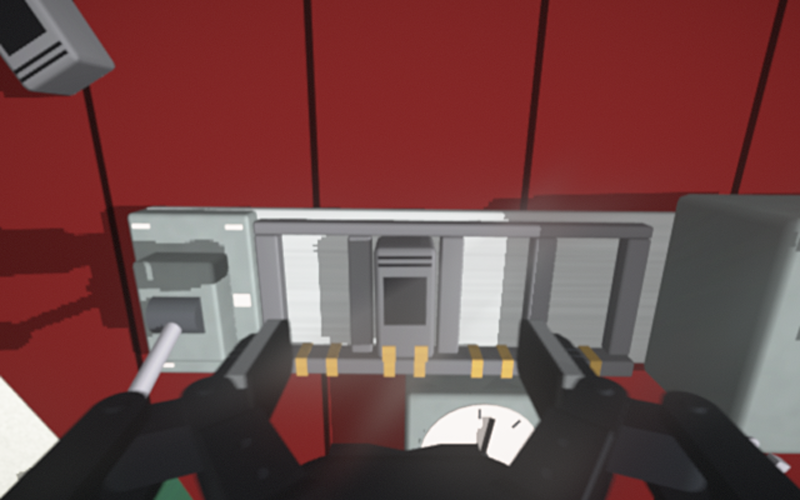

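```bash
python3 - <<'E'
from h import *
toolmove([.478,-.31,.25],-1.07)
E
```

```text
xyz [-0.2219 -0.1408 -0.1053] dr [-1.5000e-03  2.0000e-03  2.6588e+00] rows 21.3
```

```bash
python3 -m jog '[{"grip":0,"xyz":[-0.222,-0.141,-0.105],"dr":[0,0,1.33]},{"grip":0,"xyz":[-0.222,-0.141,-0.105],"dr":[0,0,1.33]},{"grip":0,"xyz":[-0.222,-0.141,-0.105],"dr":[0,0,1.33]},{"grip":0,"xyz":[-0.222,-0.141,-0.105],"dr":[0,0,1.33]},{"grip":0,"xyz":[-0.222,-0.141,-0.105],"dr":[0,0,1.33]},{"grip":0,"xyz":[-0.222,-0.141,-0.105],"dr":[0,0,1.33]},{"grip":0,"xyz":[-0.222,-0.141,-0.105],"dr":[0,0,1.33]},{"grip":0,"xyz":[-0.222,-0.141,-0.105],"dr":[0,0,1.33]},{"grip":0,"xyz":[-0.222,-0.141,-0.105],"dr":[0,0,1.33]},{"grip":0,"xyz":[-0.222,-0.141,-0.105],"dr":[0,0,1.33]},{"grip":0,"xyz":[-0.222,-0.141,-0.105],"dr":[0,0,1.33]},{"grip":0,"xyz":[-0.222,-0.141,-0.105],"dr":[0,0,1.33]}]'
python3 -m jog '[{"grip":0,"xyz":[0,0,0],"dr":[0,0,1.33]},{"grip":0,"xyz":[0,0,0],"dr":[0,0,1.33]},{"grip":0,"xyz":[0,0,0],"dr":[0,0,1.33]},{"grip":0,"xyz":[0,0,0],"dr":[0,0,1.33]},{"grip":0,"xyz":[0,0,0],"dr":[0,0,1.33]},{"grip":0,"xyz":[0,0,0],"dr":[0,0,1.33]},{"grip":0,"xyz":[0,0,0],"dr":[0,0,1.33]},{"grip":0,"xyz":[0,0,0],"dr":[0,0,1.33]},{"grip":0,"xyz":[0,0,0],"dr":[0,0,1.33]},{"grip":0,"xyz":[0,0,0],"dr":[0,0,1.33]},{"grip":0,"xyz":[0,0,0],"dr":[0,0,1.33]},{"grip":0,"xyz":[0,0,0],"dr":[0,0,1.33]}]'
python3 - <<'E'
from h import *
st,im=snap("wrist","w8.png",(200,60,440,240),3.3); print(st["eef_pos"],yawnow(st),st["qpos"])
E
```

```text
time: 8.38
eef_pos: [0.4777, -0.3101, 0.2476]
tcp_rot: [0.992, 0.128, -0.002, -0.002]
contact_force: [-0.4, -0.3, 0.3]
opening: 0.996
time: 9.38
eef_pos: [0.4779, -0.3099, 0.2482]
tcp_rot: [0.86, -0.51, -0.002, -0.0]
contact_force: [0.0, -0.1, -0.5]
opening: 0.999
[ 0.47791041 -0.30989774  0.2482498 ] -1.0699931131144438 [-7.53005144e-01  4.44002816e-02  1.81984137e+00 -8.42271635e-04
  1.28181021e+00  3.17225502e-01]
```

View pics/w8.png

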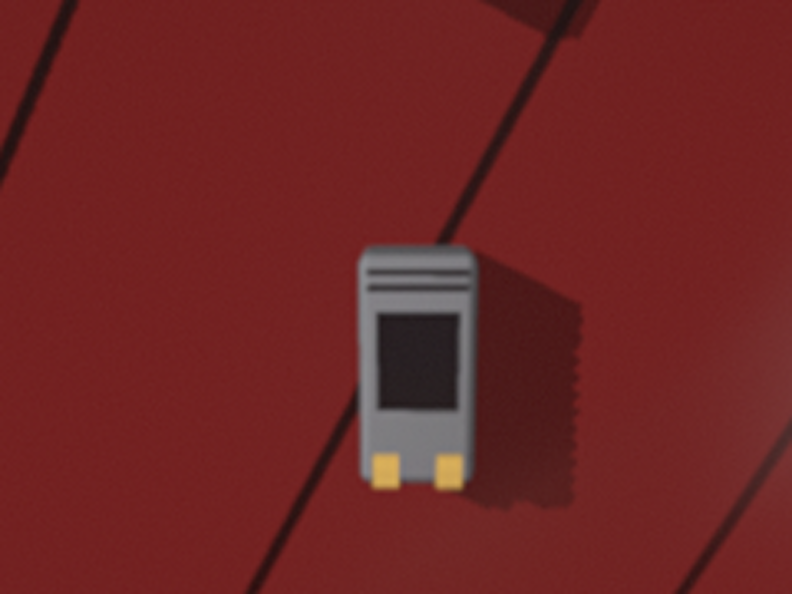

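```bash
python3 - <<'E'
from h import *
st=ctrl.get_state(); C=cam("wrist",st)
m,th=pack(C,np.array([(361,248),(475,248),(472,481),(361,481)])/3.3+[200,60])
toolmove([m[0],m[1],.014],th+np.pi/2)
E
```

```text
pack [ 0.4825 -0.3116  0.036 ] L 0.0801 W 0.0381 yaw -2.641
xyz [ 0.0046 -0.0037  0.2344] dr [0.0021 0.0037 0.0034] rows 5.6
```

```bash
python3 -m jog '[{"grip":0,"xyz":[0.0045,-0.0035,0.12],"dr":[0.002,0.003,0.003]},{"grip":0,"xyz":[0.0045,-0.0035,0.16],"dr":[0.002,0.003,0.003]},{"grip":0,"xyz":[0.0045,-0.0035,0.16],"dr":[0.002,0.003,0.003]},{"grip":0,"xyz":[0.0045,-0.0035,0.16],"dr":[0.002,0.003,0.003]},{"grip":0,"xyz":[0.0045,-0.0035,0.19],"dr":[0.002,0.003,0.003]},{"grip":0,"xyz":[0.0045,-0.0035,0.21],"dr":[0.002,0.003,0.003]},{"grip":0,"xyz":[0.0045,-0.0035,0.225],"dr":[0.002,0.003,0.003]},{"grip":0,"xyz":[0.0045,-0.0035,0.2335],"dr":[0.002,0.003,0.003]},{"grip":0,"xyz":[0.0045,-0.0035,0.2335],"dr":[0.002,0.003,0.003]},{"grip":0,"xyz":[0.0045,-0.0035,0.2335],"dr":[0.002,0.003,0.003]}]'
python3 -m jog '[{"grip":1,"xyz":[0,0,0],"dr":[0,0,0]},{"grip":1,"xyz":[0,0,0],"dr":[0,0,0]},{"grip":1,"xyz":[0,0,0],"dr":[0,0,0]},{"grip":1,"xyz":[0,0,0],"dr":[0,0,0]},{"grip":1,"xyz":[0,0,0],"dr":[0,0,0]},{"grip":1,"xyz":[0,0,0],"dr":[0,0,0]},{"grip":1,"xyz":[0,0,0],"dr":[0,0,0]},{"grip":1,"xyz":[0,0,0],"dr":[0,0,0]}]' 50
python3 -m jog '[{"grip":1,"xyz":[0,0,-0.03],"dr":[0,0,0]},{"grip":1,"xyz":[0,0,-0.06],"dr":[0,0,0]},{"grip":1,"xyz":[0,0,-0.09],"dr":[0,0,0]},{"grip":1,"xyz":[0,0,-0.12],"dr":[0,0,0]},{"grip":1,"xyz":[0,0,-0.15],"dr":[0,0,0]},{"grip":1,"xyz":[0,0,-0.17],"dr":[0,0,0]},{"grip":1,"xyz":[0,0,-0.17],"dr":[0,0,0]},{"grip":1,"xyz":[0,0,-0.17],"dr":[0,0,0]}]'
python3 - <<'E'
from h import *
st,im=snap("wrist","w9.png",None); print(st["eef_pos"],yawnow(st))
toolmove([.616,-.149,.19],STN[2]+np.pi/2)
E
```

```text
time: 10.27
eef_pos: [0.4827, -0.3122, 0.0162]
tcp_rot: [0.86, -0.511, 0.001, 0.0]
contact_force: [0.4, -0.2, 1.6]
opening: 1.0
time: 10.93
eef_pos: [0.4833, -0.3127, 0.0176]
tcp_rot: [0.859, -0.512, 0.002, 0.0]
contact_force: [0.0, 2.3, 6.2]
opening: 0.454
time: 11.6
eef_pos: [0.4825, -0.3122, 0.1865]
tcp_rot: [0.859, -0.512, 0.002, 0.0]
contact_force: [-0.9, -0.4, -3.8]
opening: 0.454
[ 0.4824822  -0.31218704  0.18646994] -1.0739176437915248
xyz [-0.0787 -0.1955 -0.0056] dr [-1.2000e-03  7.0000e-04 -2.6627e+00] rows 21.3
```

View pics/w9.png

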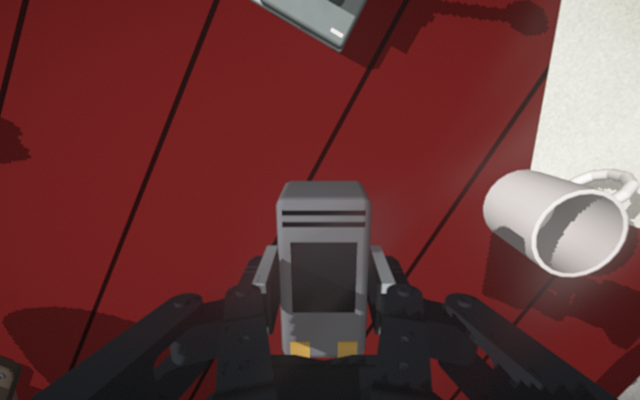

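```bash
python3 -m jog '[{"grip":1,"xyz":[-0.02,-0.05,-0.005],"dr":[0,0,-0.12]},{"grip":1,"xyz":[-0.03,-0.08,-0.01],"dr":[0,0,-0.24]},{"grip":1,"xyz":[-0.04,-0.11,-0.01],"dr":[0,0,-0.36]},{"grip":1,"xyz":[-0.055,-0.14,-0.01],"dr":[0,0,-0.48]},{"grip":1,"xyz":[-0.065,-0.17,-0.01],"dr":[0,0,-0.6]},{"grip":1,"xyz":[-0.079,-0.195,-0.01],"dr":[0,0,-0.72]},{"grip":1,"xyz":[-0.079,-0.195,-0.01],"dr":[0,0,-0.84]},{"grip":1,"xyz":[-0.079,-0.195,-0.01],"dr":[0,0,-0.96]},{"grip":1,"xyz":[-0.079,-0.195,-0.01],"dr":[0,0,-1.08]},{"grip":1,"xyz":[-0.079,-0.195,-0.01],"dr":[0,0,-1.2]},{"grip":1,"xyz":[-0.079,-0.195,-0.01],"dr":[0,0,-1.32]},{"grip":1,"xyz":[-0.079,-0.195,-0.01],"dr":[0,0,-1.33]}]'
python3 -m jog '[{"grip":1,"xyz":[0,0,0],"dr":[0,0,-0.12]},{"grip":1,"xyz":[0,0,0],"dr":[0,0,-0.24]},{"grip":1,"xyz":[0,0,0],"dr":[0,0,-0.36]},{"grip":1,"xyz":[0,0,0],"dr":[0,0,-0.48]},{"grip":1,"xyz":[0,0,0],"dr":[0,0,-0.6]},{"grip":1,"xyz":[0,0,0],"dr":[0,0,-0.72]},{"grip":1,"xyz":[0,0,0],"dr":[0,0,-0.84]},{"grip":1,"xyz":[0,0,0],"dr":[0,0,-0.96]},{"grip":1,"xyz":[0,0,0],"dr":[0,0,-1.08]},{"grip":1,"xyz":[0,0,0],"dr":[0,0,-1.2]},{"grip":1,"xyz":[0,0,0],"dr":[0,0,-1.3]},{"grip":1,"xyz":[0,0,0],"dr":[0,0,-1.332]}]'
python3 -m jog '[{"grip":1,"xyz":[0,0,0],"dr":[0,0,0]},{"grip":1,"xyz":[0,0,0],"dr":[0,0,0]},{"grip":1,"xyz":[0,0,0],"dr":[0,0,0]}]'
python3 - <<'E'
from h import *
st,im=snap("wrist","w10.png",None); print(st["eef_pos"],yawnow(st))
C=cam("wrist",st); p=[STN[0]+.0015,STN[1]+.0015,STN[2]]; overlay(C,im,p,"o10.png")
toolmove([.656,-.149,.08],STN[2]+np.pi/2)
E
```

```text
time: 12.65
eef_pos: [0.6145, -0.1489, 0.192]
tcp_rot: [0.992, 0.129, -0.002, -0.001]
contact_force: [0.4, -0.2, -1.8]
opening: 0.454
time: 13.65
eef_pos: [0.6149, -0.1493, 0.1933]
tcp_rot: [0.701, 0.713, -0.001, -0.001]
contact_force: [0.3, 0.7, -2.6]
opening: 0.451
time: 13.9
eef_pos: [0.6156, -0.1495, 0.1948]
tcp_rot: [0.702, 0.712, -0.0, -0.0]
contact_force: [-0.1, 0.5, -2.2]
opening: 0.453
[ 0.6155572  -0.14946847  0.19483001] 1.5859130272908664
xyz [-1.000e-04  4.030e-02  1.152e-01] dr [-0.0004  0.0003 -0.0023] rows 2.9
```

View pics/o10.png

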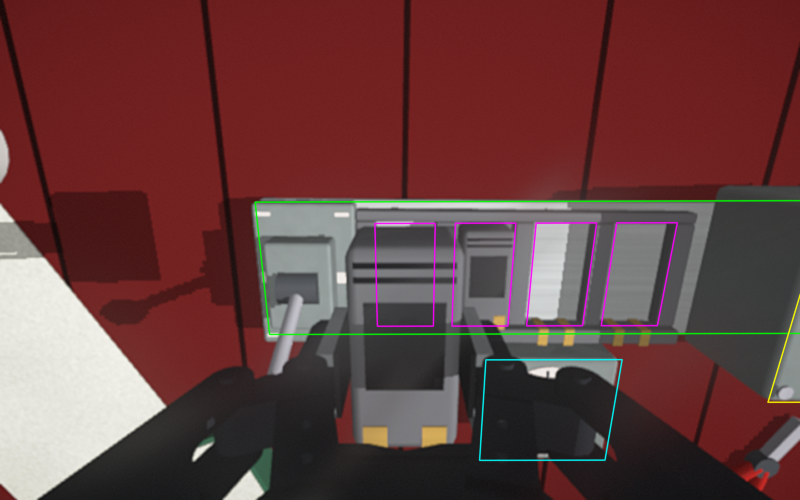

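```bash
python3 -m jog '[{"grip":1,"xyz":[0,0.02,0.02],"dr":[0,0,-0.002]},{"grip":1,"xyz":[0,0.04,0.05],"dr":[0,0,-0.002]},{"grip":1,"xyz":[0,0.04,0.08],"dr":[0,0,-0.002]},{"grip":1,"xyz":[0,0.04,0.105],"dr":[0,0,-0.002]},{"grip":1,"xyz":[0,0.04,0.12],"dr":[0,0,-0.002]},{"grip":1,"xyz":[0,0.04,0.13],"dr":[0,0,-0.002]},{"grip":1,"xyz":[0,0.04,0.13],"dr":[0,0,-0.002]},{"grip":1,"xyz":[0,0.04,0.13],"dr":[0,0,-0.002]},{"grip":1,"xyz":[0,0.04,0.13],"dr":[0,0,-0.002]},{"grip":1,"xyz":[0,0.04,0.13],"dr":[0,0,-0.002]}]'
python3 - <<'E'
from h import *
st,im=snap("wrist","w11.png",None); print(st["eef_pos"],yawnow(st))
C=cam("wrist",st); p=[STN[0]+.0015,STN[1]+.0015,STN[2]]; overlay(C,im,p,"o11.png")
toolmove([.656,-.149,.03],STN[2]+np.pi/2)
E
```

```text
time: 14.78
eef_pos: [0.6578, -0.1497, 0.069]
tcp_rot: [0.7, 0.714, 0.001, 0.003]
contact_force: [-0.6, -0.8, -2.4]
opening: 0.457
[ 0.65780911 -0.14972641  0.06900652] 1.5898236763720994
xyz [ 0.0007 -0.0018  0.0387] dr [0.0048 0.0025 0.0012] rows 0.9
```

View pics/o11.png

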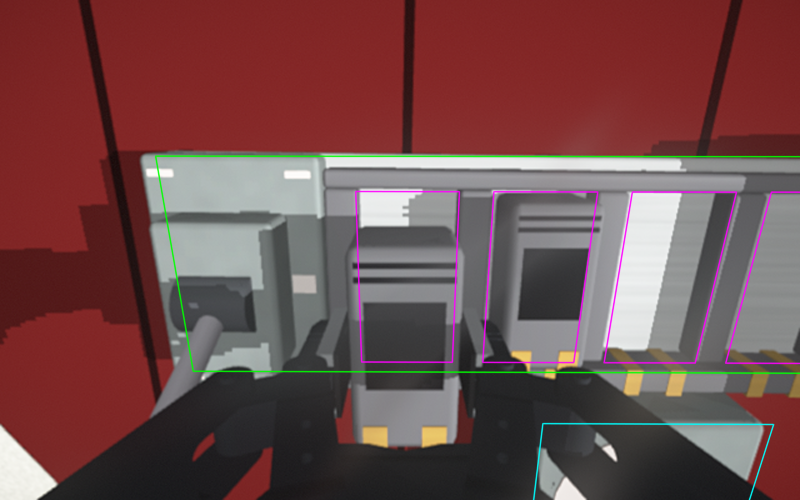

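```bash
python3 -m jog '[{"grip":1,"xyz":[0.001,-0.002,0.01],"dr":[0.003,0.001,0]},{"grip":1,"xyz":[0.001,-0.002,0.02],"dr":[0.003,0.001,0]},{"grip":1,"xyz":[0.001,-0.002,0.03],"dr":[0.003,0.001,0]},{"grip":1,"xyz":[0.001,-0.002,0.036],"dr":[0.003,0.001,0]},{"grip":1,"xyz":[0.001,-0.002,0.038],"dr":[0.003,0.001,0]},{"grip":1,"xyz":[0.001,-0.002,0.039],"dr":[0.003,0.001,0]},{"grip":1,"xyz":[0.001,-0.002,0.041],"dr":[0.003,0.001,0]},{"grip":1,"xyz":[0.001,-0.002,0.042],"dr":[0.003,0.001,0]},{"grip":1,"xyz":[0.001,-0.002,0.042],"dr":[0.003,0.001,0]}]'
python3 - <<'E'
from h import *
st,im=snap("wrist","w12.png",None); print(st["eef_pos"],yawnow(st),st["contact_force"])
E
```

```text
time: 15.58
eef_pos: [0.6533, -0.1479, 0.0277]
tcp_rot: [0.7, 0.714, -0.002, -0.003]
contact_force: [-12.6, 2.6, 17.5]
opening: 0.452
[ 0.65330045 -0.14786089  0.02766444] 1.590565270756164 [-12.64632874   2.57428901  17.48716405]
```

View pics/w12.png

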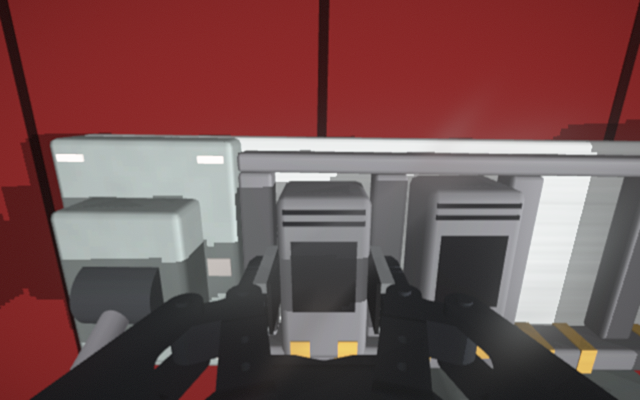

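```bash
python3 -m jog '[{"grip":1,"xyz":[0,-0.002,-0.002],"dr":[0,0,0]},{"grip":1,"xyz":[0,-0.003,-0.001],"dr":[0,0,0]},{"grip":1,"xyz":[0,-0.003,0],"dr":[0,0,0]},{"grip":1,"xyz":[0,-0.003,0],"dr":[0,0,0]}]'
python3 -m jog '[{"grip":0.42,"xyz":[0,0,0],"dr":[0,0,0]},{"grip":0.42,"xyz":[0,0,0],"dr":[0,0,0]},{"grip":0.42,"xyz":[0,0,0],"dr":[0,0,0]},{"grip":0.42,"xyz":[0,0,-0.01],"dr":[0,0,0]},{"grip":0.42,"xyz":[0,0,-0.04],"dr":[0,0,0]},{"grip":0.42,"xyz":[0,0,-0.08],"dr":[0,0,0]},{"grip":0.42,"xyz":[0,-0.04,-0.12],"dr":[0,0,0]},{"grip":0,"xyz":[0,-0.04,-0.12],"dr":[0,0,0]},{"grip":0,"xyz":[0,-0.04,-0.12],"dr":[0,0,0]},{"grip":0,"xyz":[0,-0.04,-0.12],"dr":[0,0,0]}]'
python3 - <<'E'
from h import *
st,im=snap("wrist","w13.png",None,1.25); print(st["eef_pos"],yawnow(st))
snap("top","t13.png",(220,110,440,280),3.5)
E
```

```text
time: 15.97
eef_pos: [0.6526, -0.1483, 0.0277]
tcp_rot: [0.7, 0.714, -0.0, -0.0]
contact_force: [-5.6, 2.2, 13.5]
opening: 0.457
time: 16.8
eef_pos: [0.6118, -0.1493, 0.1455]
tcp_rot: [0.7, 0.714, -0.0, 0.0]
contact_force: [-0.3, 0.9, 0.4]
opening: 0.97
[ 0.61182228 -0.14926199  0.14547066] 1.5894566235291772
```

View pics/w13.png

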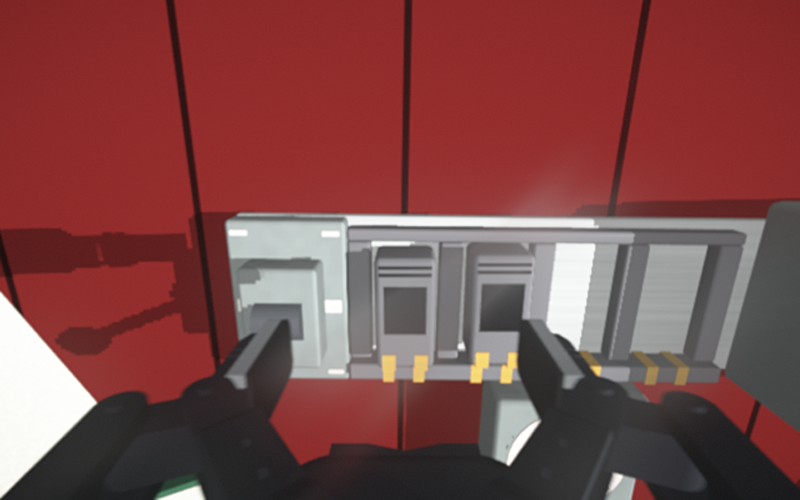

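View pics/t13.png

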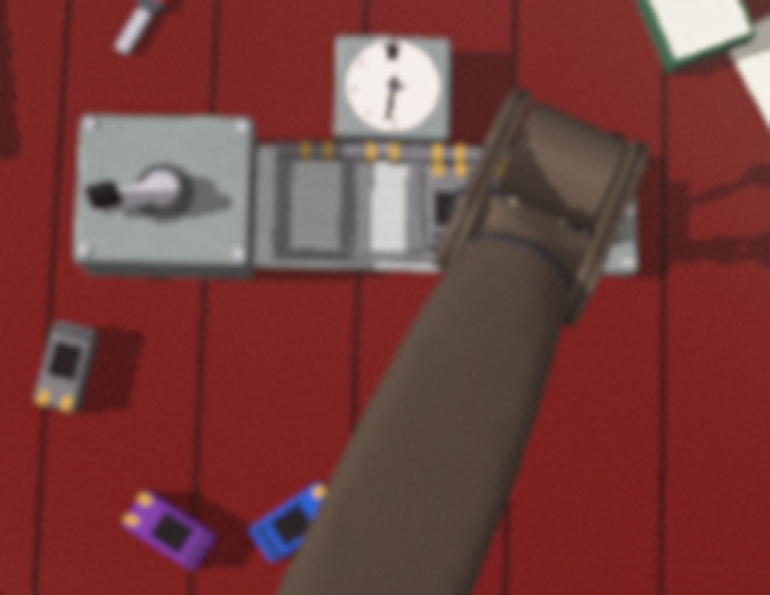

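```bash
python3 - <<'E'
from h import *
toolmove([.485,.27,.25],1.379)
E
```

```text
xyz [ 0.4212 -0.1185 -0.1062] dr [-0.0038 -0.0005  0.2109] rows 10.8
```

```bash
python3 -m jog '[{"grip":0,"xyz":[0.03,-0.03,-0.03],"dr":[0,0,0.05]},{"grip":0,"xyz":[0.06,-0.05,-0.06],"dr":[0,0,0.1]},{"grip":0,"xyz":[0.1,-0.08,-0.09],"dr":[0,0,0.211]},{"grip":0,"xyz":[0.421,-0.119,-0.107],"dr":[0,0,0.211]},{"grip":0,"xyz":[0.421,-0.119,-0.107],"dr":[0,0,0.211]},{"grip":0,"xyz":[0.421,-0.119,-0.107],"dr":[0,0,0.211]},{"grip":0,"xyz":[0.421,-0.119,-0.107],"dr":[0,0,0.211]},{"grip":0,"xyz":[0.421,-0.119,-0.107],"dr":[0,0,0.211]},{"grip":0,"xyz":[0.421,-0.119,-0.107],"dr":[0,0,0.211]},{"grip":0,"xyz":[0.421,-0.119,-0.107],"dr":[0,0,0.211]},{"grip":0,"xyz":[0.421,-0.119,-0.107],"dr":[0,0,0.211]},{"grip":0,"xyz":[0.421,-0.119,-0.107],"dr":[0,0,0.211]}]'
python3 -m jog '[{"grip":0,"xyz":[0,0,0],"dr":[0,0,0]},{"grip":0,"xyz":[0,0,0],"dr":[0,0,0]},{"grip":0,"xyz":[0,0,0],"dr":[0,0,0]}]'
python3 - <<'E'
from h import *
st,im=snap("wrist","w14.png",(200,60,440,240),3.3); print(st["eef_pos"],yawnow(st),st["qpos"])
E
```

```text
time: 17.9
eef_pos: [0.4832, 0.2742, 0.2503]
tcp_rot: [0.77, 0.638, -0.001, -0.002]
contact_force: [-0.2, -0.1, -0.3]
opening: 1.002
time: 18.15
eef_pos: [0.4847, 0.269, 0.25]
tcp_rot: [0.772, 0.636, -0.002, -0.001]
contact_force: [-0.5, -0.1, 0.3]
opening: 1.0
[0.48466355 0.26898807 0.25003259] 1.3787951829977099 [ 3.23607631e-01  8.22512430e-03  1.85350654e+00  3.51586316e-05
  1.28440903e+00 -1.05519316e+00]
```

View pics/w14.png

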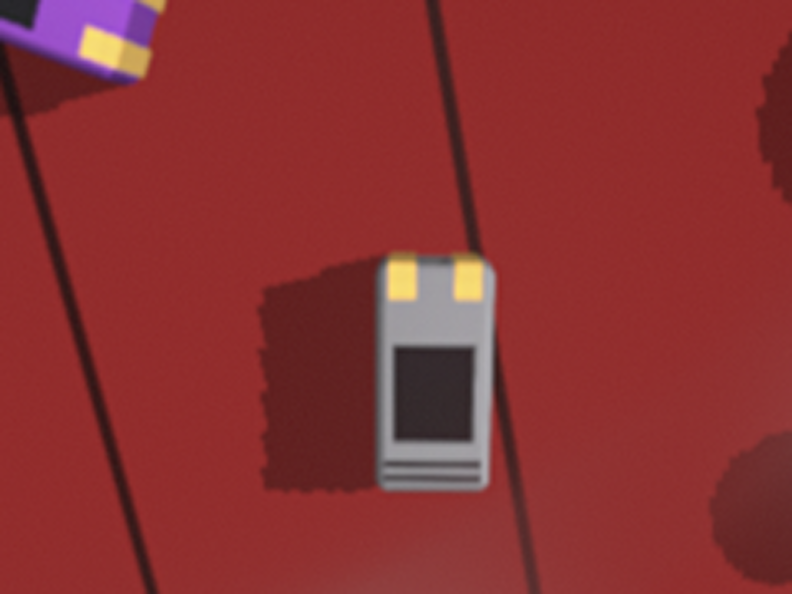

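```bash
python3 - <<'E'
from h import *
st=ctrl.get_state(); C=cam("wrist",st)
m,th=pack(C,np.array([(489,489),(379,489),(380,258),(493,258)])/3.3+[200,60])
toolmove([m[0],m[1],.014],th-np.pi/2)
E
```

```text
pack [0.4882 0.2774 0.036 ] L 0.0801 W 0.0381 yaw 2.946
xyz [0.0097 0.0025 0.2363] dr [-0.0036  0.0019  0.0029] rows 5.7
```

```bash
python3 -m jog '[{"grip":0,"xyz":[0.0095,0.0025,0.12],"dr":[-0.002,0.001,0.003]},{"grip":0,"xyz":[0.0095,0.0025,0.16],"dr":[-0.002,0.001,0.003]},{"grip":0,"xyz":[0.0095,0.0025,0.16],"dr":[-0.002,0.001,0.003]},{"grip":0,"xyz":[0.0095,0.0025,0.16],"dr":[-0.002,0.001,0.003]},{"grip":0,"xyz":[0.0095,0.0025,0.19],"dr":[-0.002,0.001,0.003]},{"grip":0,"xyz":[0.0095,0.0025,0.21],"dr":[-0.002,0.001,0.003]},{"grip":0,"xyz":[0.0095,0.0025,0.225],"dr":[-0.002,0.001,0.003]},{"grip":0,"xyz":[0.0095,0.0025,0.235],"dr":[-0.002,0.001,0.003]},{"grip":0,"xyz":[0.0095,0.0025,0.235],"dr":[-0.002,0.001,0.003]},{"grip":0,"xyz":[0.0095,0.0025,0.235],"dr":[-0.002,0.001,0.003]}]'
python3 -m jog '[{"grip":1,"xyz":[0,0,0],"dr":[0,0,0]},{"grip":1,"xyz":[0,0,0],"dr":[0,0,0]},{"grip":1,"xyz":[0,0,0],"dr":[0,0,0]},{"grip":1,"xyz":[0,0,0],"dr":[0,0,0]},{"grip":1,"xyz":[0,0,0],"dr":[0,0,0]},{"grip":1,"xyz":[0,0,0],"dr":[0,0,0]},{"grip":1,"xyz":[0,0,0],"dr":[0,0,0]},{"grip":1,"xyz":[0,0,0],"dr":[0,0,0]}]' 50
python3 -m jog '[{"grip":1,"xyz":[0,0,-0.03],"dr":[0,0,0]},{"grip":1,"xyz":[0,0,-0.06],"dr":[0,0,0]},{"grip":1,"xyz":[0,0,-0.09],"dr":[0,0,0]},{"grip":1,"xyz":[0,0,-0.12],"dr":[0,0,0]},{"grip":1,"xyz":[0,0,-0.15],"dr":[0,0,0]},{"grip":1,"xyz":[0,0,-0.18],"dr":[0,0,0]},{"grip":1,"xyz":[0,0,-0.2],"dr":[0,0,0]},{"grip":1,"xyz":[0,0,-0.2],"dr":[0,0,0]}]'
python3 - <<'E'
from h import *
st,im=snap("wrist","w15.png",None); print(st["eef_pos"],yawnow(st))
toolmove([.57,.0425,.22],STN[2]-np.pi/2)
E
```

```text
time: 19.03
eef_pos: [0.4889, 0.2777, 0.0165]
tcp_rot: [0.773, 0.634, -0.0, -0.0]
contact_force: [0.7, 0.4, 1.2]
opening: 0.999
time: 19.7
eef_pos: [0.4896, 0.2788, 0.0181]
tcp_rot: [0.772, 0.635, 0.001, 0.0]
contact_force: [-0.5, -0.9, 6.3]
opening: 0.457
time: 20.37
eef_pos: [0.4906, 0.2794, 0.2217]
tcp_rot: [0.772, 0.635, 0.005, 0.001]
contact_force: [0.8, 0.2, -1.4]
opening: 0.454
[0.49060076 0.27942814 0.22168586] 1.376274790643458
xyz [-0.2164  0.1249 -0.0017] dr [-0.0041 -0.0064  2.9291] rows 23.4
```

View pics/w15.png

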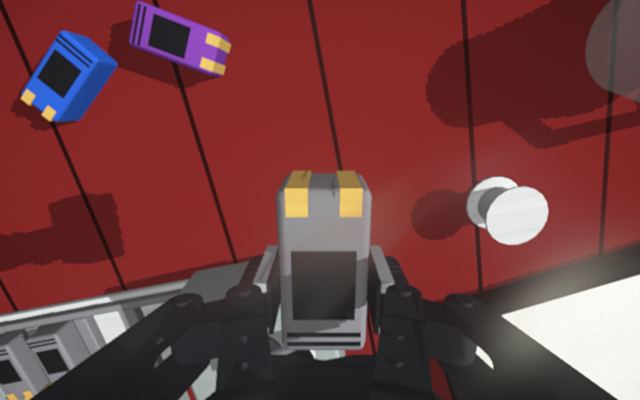

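```bash
python3 -m jog '[{"grip":1,"xyz":[-0.03,0.02,-0.005],"dr":[0,0,0.12]},{"grip":1,"xyz":[-0.06,0.035,-0.01],"dr":[0,0,0.24]},{"grip":1,"xyz":[-0.09,0.05,-0.01],"dr":[0,0,0.36]},{"grip":1,"xyz":[-0.12,0.07,-0.01],"dr":[0,0,0.48]},{"grip":1,"xyz":[-0.15,0.09,-0.01],"dr":[0,0,0.6]},{"grip":1,"xyz":[-0.18,0.105,-0.01],"dr":[0,0,0.72]},{"grip":1,"xyz":[-0.2,0.115,-0.01],"dr":[0,0,0.84]},{"grip":1,"xyz":[-0.216,0.125,-0.01],"dr":[0,0,0.96]},{"grip":1,"xyz":[-0.216,0.125,-0.01],"dr":[0,0,1.08]},{"grip":1,"xyz":[-0.216,0.125,-0.01],"dr":[0,0,1.2]},{"grip":1,"xyz":[-0.216,0.125,-0.01],"dr":[0,0,1.32]},{"grip":1,"xyz":[-0.216,0.125,-0.01],"dr":[0,0,1.44]}]'
python3 -m jog '[{"grip":1,"xyz":[0,0,0],"dr":[0,0,0.12]},{"grip":1,"xyz":[0,0,0],"dr":[0,0,0.24]},{"grip":1,"xyz":[0,0,0],"dr":[0,0,0.36]},{"grip":1,"xyz":[0,0,0],"dr":[0,0,0.48]},{"grip":1,"xyz":[0,0,0],"dr":[0,0,0.6]},{"grip":1,"xyz":[0,0,0],"dr":[0,0,0.72]},{"grip":1,"xyz":[0,0,0],"dr":[0,0,0.84]},{"grip":1,"xyz":[0,0,0],"dr":[0,0,0.96]},{"grip":1,"xyz":[0,0,0],"dr":[0,0,1.08]},{"grip":1,"xyz":[0,0,0],"dr":[0,0,1.2]},{"grip":1,"xyz":[0,0,0],"dr":[0,0,1.32]},{"grip":1,"xyz":[0,0,0],"dr":[0,0,1.44]}]'
python3 -m jog '[{"grip":1,"xyz":[0,0,0],"dr":[0,0,0.05]},{"grip":1,"xyz":[0,0,0],"dr":[0,0,0.05]},{"grip":1,"xyz":[0,0,0],"dr":[0,0,0.05]},{"grip":1,"xyz":[0,0,0],"dr":[0,0,0.05]}]'
python3 - <<'E'
from h import *
st,im=snap("wrist","w16.png",None); print(st["eef_pos"],yawnow(st),st["qpos"])
C=cam("wrist",st); p=[STN[0]+.0015,STN[1]+.0015,STN[2]]; overlay(C,im,p,"o16.png")
toolmove([.653,.0428,.12],STN[2]-np.pi/2)
E
```

```text
time: 21.42
eef_pos: [0.5675, 0.0422, 0.2222]
tcp_rot: [0.999, -0.035, -0.003, -0.001]
contact_force: [-0.5, 0.5, -2.1]
opening: 0.455
time: 22.42
eef_pos: [0.5674, 0.0425, 0.2222]
tcp_rot: [0.728, -0.685, -0.003, 0.002]
contact_force: [0.2, -0.6, -2.5]
opening: 0.456
time: 22.75
eef_pos: [0.5684, 0.0424, 0.2244]
tcp_rot: [0.713, -0.701, -0.001, 0.001]
contact_force: [0.5, -0.2, -2.7]
opening: 0.457
[0.56837132 0.04239859 0.22442672] -1.5527293621763825 [-1.03812477e-01  6.36792997e-02  1.84399349e+00  7.15112995e-04
  1.23706756e+00  1.44867997e+00]
xyz [ 0.0012 -0.0846  0.1048] dr [ 0.002   0.0009 -0.0001] rows 3.2
```

View pics/o16.png

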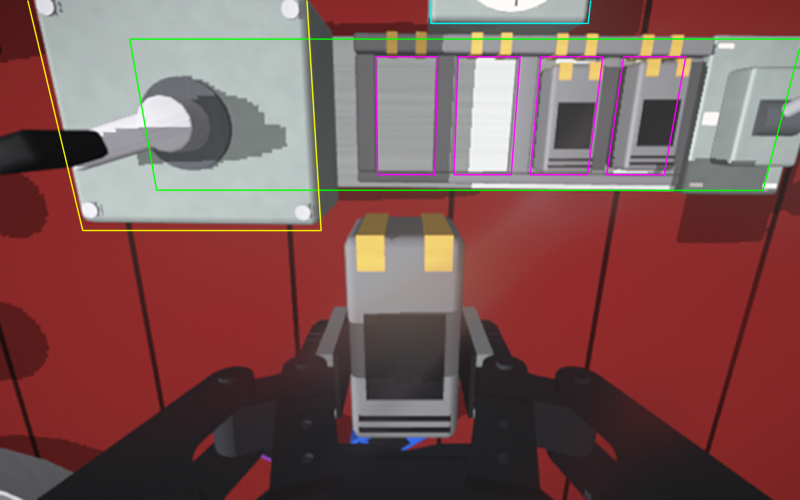

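```bash
python3 -m jog '[{"grip":1,"xyz":[0.001,-0.03,0],"dr":[0.002,0.001,0]},{"grip":1,"xyz":[0.001,-0.06,0.02],"dr":[0.002,0.001,0]},{"grip":1,"xyz":[0.001,-0.083,0.05],"dr":[0.002,0.001,0]},{"grip":1,"xyz":[0.001,-0.084,0.08],"dr":[0.002,0.001,0]},{"grip":1,"xyz":[0.001,-0.084,0.11],"dr":[0.002,0.001,0]},{"grip":1,"xyz":[0.001,-0.084,0.135],"dr":[0.002,0.001,0]},{"grip":1,"xyz":[0.001,-0.084,0.155],"dr":[0.002,0.001,0]},{"grip":1,"xyz":[0.001,-0.084,0.16],"dr":[0.002,0.001,0]},{"grip":1,"xyz":[0.001,-0.084,0.16],"dr":[0.002,0.001,0]},{"grip":1,"xyz":[0.001,-0.084,0.16],"dr":[0.002,0.001,0]},{"grip":1,"xyz":[0.001,-0.084,0.16],"dr":[0.002,0.001,0]}]'
python3 - <<'E'
from h import *
st,im=snap("wrist","w17.png",None); print(st["eef_pos"],yawnow(st))
C=cam("wrist",st); p=[STN[0]+.0015,STN[1]+.0015,STN[2]]; overlay(C,im,p,"o17.png")
toolmove([.653,.0428,.03],STN[2]-np.pi/2)
E
```

```text
time: 23.72
eef_pos: [0.655, 0.0426, 0.0689]
tcp_rot: [0.713, -0.701, 0.003, -0.002]
contact_force: [0.1, 0.1, -2.4]
opening: 0.456
[0.65496831 0.04263741 0.06891031] -1.5537858100977284
xyz [-0.0002  0.0023  0.0392] dr [-0.0068 -0.0009 -0.001 ] rows 0.9
```

View pics/o17.png

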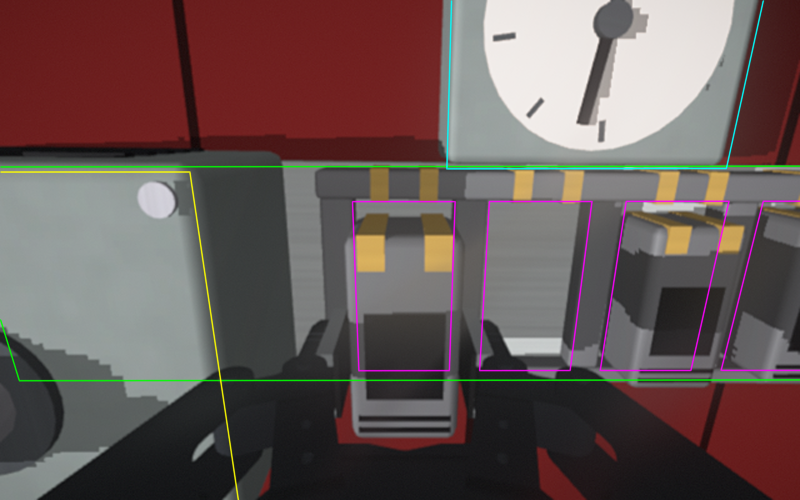

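```bash
python3 -m jog '[{"grip":1,"xyz":[0,0.002,0.01],"dr":[-0.004,-0.001,0]},{"grip":1,"xyz":[0,0.002,0.02],"dr":[-0.004,-0.001,0]},{"grip":1,"xyz":[0,0.002,0.03],"dr":[-0.004,-0.001,0]},{"grip":1,"xyz":[0,0.002,0.036],"dr":[-0.004,-0.001,0]},{"grip":1,"xyz":[0,0.002,0.038],"dr":[-0.004,-0.001,0]},{"grip":1,"xyz":[0,0.002,0.039],"dr":[-0.004,-0.001,0]},{"grip":1,"xyz":[0,0.002,0.041],"dr":[-0.004,-0.001,0]},{"grip":1,"xyz":[0,0.002,0.042],"dr":[-0.004,-0.001,0]},{"grip":1,"xyz":[0,0.002,0.042],"dr":[-0.004,-0.001,0]}]'
python3 - <<'E'
from h import *
st,im=snap("wrist","w18.png",None); print(st["eef_pos"],yawnow(st),st["contact_force"])
E
```

```text
time: 24.52
eef_pos: [0.6506, 0.0428, 0.0281]
tcp_rot: [0.713, -0.701, -0.003, 0.002]
contact_force: [-12.2, -0.8, 17.8]
opening: 0.46
[0.65060157 0.0427749  0.02805938] -1.5535782953472983 [-12.19411353  -0.76573813  17.82524345]
```

View pics/w18.png

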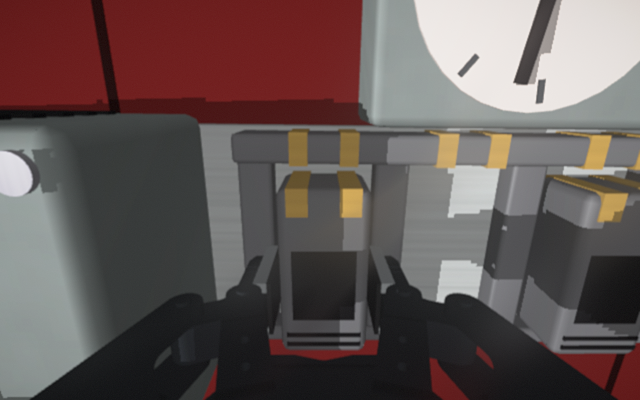

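```bash
python3 -m jog '[{"grip":1,"xyz":[0,-0.001,-0.001],"dr":[0,0,0]},{"grip":1,"xyz":[0,-0.001,-0.001],"dr":[0,0,0]},{"grip":1,"xyz":[0,-0.001,-0.001],"dr":[0,0,0]}]'
python3 -m jog '[{"grip":0.42,"xyz":[0,0,0],"dr":[0,0,0]},{"grip":0.42,"xyz":[0,0,0],"dr":[0,0,0]},{"grip":0.42,"xyz":[0,0,0],"dr":[0,0,0]},{"grip":0.42,"xyz":[0,0,-0.01],"dr":[0,0,0]},{"grip":0.42,"xyz":[0,0,-0.04],"dr":[0,0,0]},{"grip":0.42,"xyz":[0,0,-0.08],"dr":[0,0,0]},{"grip":0.42,"xyz":[0,0.03,-0.12],"dr":[0,0,0]},{"grip":0.42,"xyz":[0,0.07,-0.16],"dr":[0,0,0]},{"grip":0.42,"xyz":[0,0.09,-0.19],"dr":[0,0,0]},{"grip":0.42,"xyz":[0,0.09,-0.19],"dr":[0,0,0]},{"grip":0.42,"xyz":[0,0.09,-0.19],"dr":[0,0,0]}]'
python3 - <<'E'
from h import *
st,im=snap("wrist","w19.png",None,1.25); print(st["eef_pos"],yawnow(st))
C=cam("wrist",st); p=[STN[0],STN[1],STN[2]]; overlay(C,im,p,"o19.png")
E
```

```text
time: 24.82
eef_pos: [0.6514, 0.0428, 0.0281]
tcp_rot: [0.713, -0.701, -0.002, 0.002]
contact_force: [-9.1, 0.3, 13.4]
opening: 0.457
time: 25.73
eef_pos: [0.5639, 0.0413, 0.2216]
tcp_rot: [0.713, -0.701, 0.003, -0.003]
contact_force: [0.3, 0.2, 0.0]
opening: 0.576
[0.56386664 0.04129083 0.22156139] -1.553613278921352
```

View pics/w19.png

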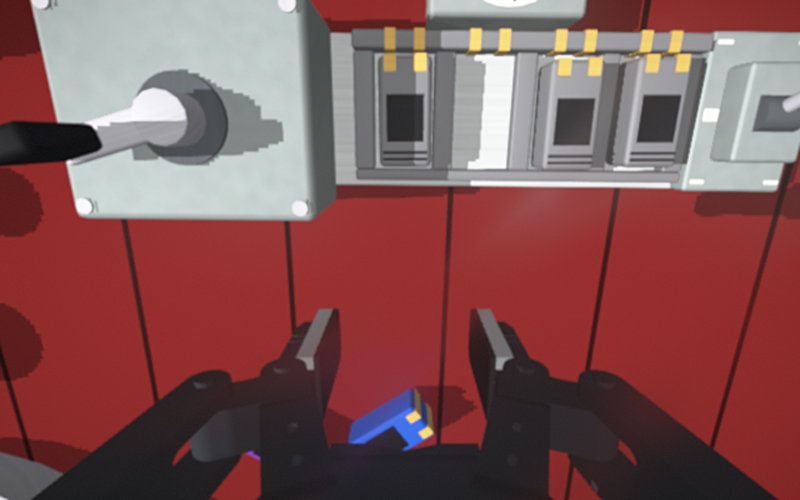

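View pics/o19.png

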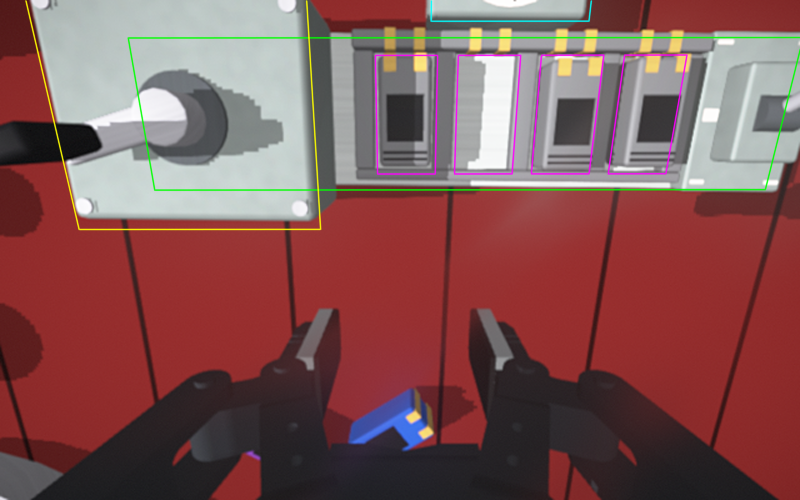

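```bash
python3 - <<'E'
from h import *
st,im=snap("side","s20.png",(320,150,440,290),5)
st,im=snap("top","t20.png",(360,120,420,200),9)
E
```

```text
(no output)
```

View pics/s20.png

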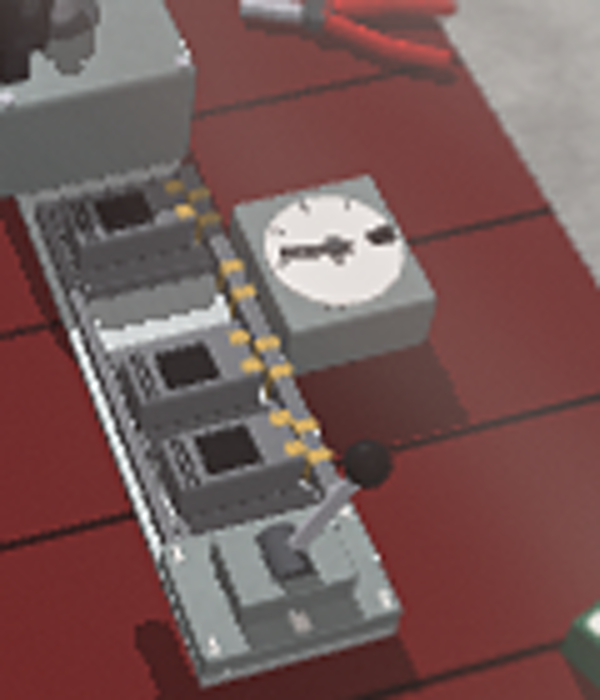

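View pics/t20.png

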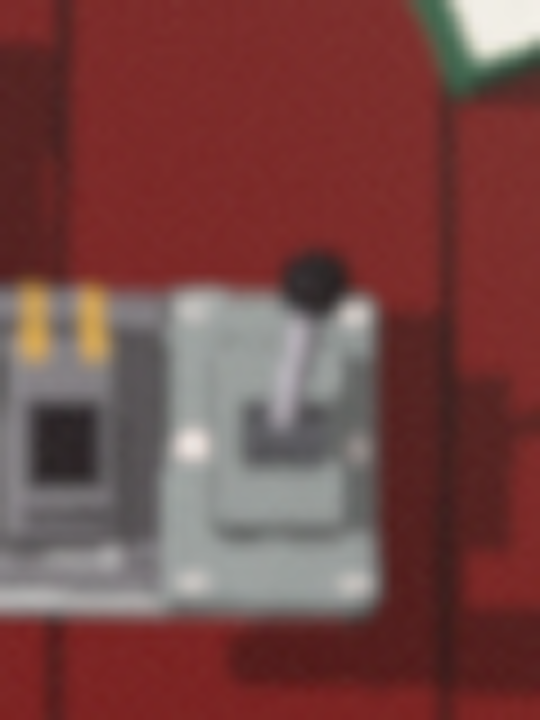

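```bash
python3 - <<'E'
from h import *
Cs,Ct=cam("side"),cam("top")
us,ut=np.array([393,242.2]),np.array([394.5,150.9])
s=least_squares(lambda X:np.r_[proj(Cs,X)[0]-us,proj(Ct,X)[0]-ut],[.7,-.23,.13]); print(s.x,s.fun.round(2))
loc=Rz(-STN[2])@(s.x-[STN[0],STN[1],0]); print(loc, "ang if pivot x=0:",np.arctan2(loc[0],loc[2]-.052)+.6, np.hypot(loc[0],loc[2]-.052))
# rod base in top
print(Rz(-STN[2])@(atz(Ct,[[282/9+360-.5,420/9+120-.5]],.06)[0]-[STN[0],STN[1],0]))
E
```

```text
[ 0.69297927 -0.22863891  0.13402515] [ 0.12 -0.03 -0.03  0.15]
[ 0.03566911 -0.24866799  0.13402515] ang if pivot x=0: 1.010188874521588 0.08944501236900003
[ 0.00209596 -0.24774303  0.06      ]
```

```bash
python3 - <<'E'
from h import *
toolmove([.693,-.2293,.21],STN[2]-np.pi/2)
E
```

```text
xyz [ 0.2727 -0.1256  0.0045] dr [ 0.002   0.0007 -0.0011] rows 7.2
```

```bash
python3 -m jog '[{"grip":0,"xyz":[0.273,-0.1255,-0.01],"dr":[0.002,0,0]},{"grip":0,"xyz":[0.273,-0.1255,-0.01],"dr":[0.002,0,0]},{"grip":0,"xyz":[0.273,-0.1255,-0.01],"dr":[0.002,0,0]},{"grip":0,"xyz":[0.273,-0.1255,-0.01],"dr":[0.002,0,0]},{"grip":0,"xyz":[0.273,-0.1255,-0.01],"dr":[0.002,0,0]},{"grip":0,"xyz":[0.273,-0.1255,-0.01],"dr":[0.002,0,0]},{"grip":0,"xyz":[0.273,-0.1255,-0.01],"dr":[0.002,0,0]},{"grip":0,"xyz":[0.273,-0.1255,-0.01],"dr":[0.002,0,0]},{"grip":0,"xyz":[0.273,-0.1255,-0.01],"dr":[0.002,0,0]},{"grip":0,"xyz":[0.273,-0.1255,-0.01],"dr":[0.002,0,0]},{"grip":0,"xyz":[0.273,-0.1255,-0.01],"dr":[0.002,0,0]}]'
python3 - <<'E'
from h import *
st,im=snap("wrist","w21.png",None); print(st["eef_pos"],yawnow(st))
C=cam("wrist",st); print(proj(C,[[.693,-.2286,.134]]))
toolmove([.693,-.2293,.12],STN[2]-np.pi/2)
E
```

```text
time: 26.8
eef_pos: [0.6924, -0.2281, 0.2234]
tcp_rot: [0.713, -0.701, -0.002, -0.0]
contact_force: [-0.3, -0.3, 0.3]
opening: 1.002
[ 0.69237501 -0.22806203  0.22344781] -1.5528847721530374
[[323.88570027 207.52704544]]
xyz [ 0.0018 -0.0006  0.1042] dr [0.0014 0.0019 0.0006] rows 2.5
```

View pics/w21.png

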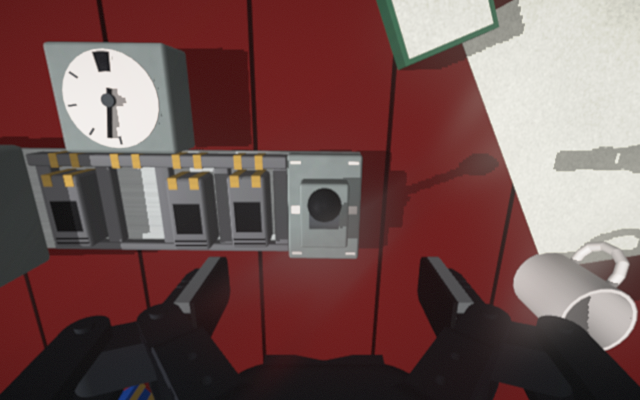

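```bash
python3 -m jog '[{"grip":0.3,"xyz":[0.001,-0.001,0.04],"dr":[0.001,0.001,0]},{"grip":0.3,"xyz":[0.001,-0.001,0.07],"dr":[0.001,0.001,0]},{"grip":0.3,"xyz":[0.001,-0.001,0.09],"dr":[0.001,0.001,0]},{"grip":0.3,"xyz":[0.001,-0.001,0.104],"dr":[0.001,0.001,0]},{"grip":0.3,"xyz":[0.001,-0.001,0.104],"dr":[0.001,0.001,0]},{"grip":0.3,"xyz":[0.001,-0.001,0.104],"dr":[0.001,0.001,0]},{"grip":0.3,"xyz":[0.001,-0.001,0.104],"dr":[0.001,0.001,0]}]'
python3 -m jog '[{"grip":1,"xyz":[0,0,0],"dr":[0,0,0]},{"grip":1,"xyz":[0,0,0],"dr":[0,0,0]},{"grip":1,"xyz":[0,0,0],"dr":[0,0,0]},{"grip":1,"xyz":[0,0,0],"dr":[0,0,0]},{"grip":1,"xyz":[0,0,0],"dr":[0,0,0]},{"grip":1,"xyz":[0,0,0],"dr":[0,0,0]},{"grip":1,"xyz":[0,0,0],"dr":[0,0,0]},{"grip":1,"xyz":[0,0,0],"dr":[0,0,0]}]' 25
python3 - <<'E'
from h import *
st,im=snap("wrist","w22.png",None); print(st["eef_pos"],yawnow(st),st["contact_force"])
E
```

```text
time: 27.43
eef_pos: [0.6951, -0.2306, 0.1239]
tcp_rot: [0.713, -0.701, 0.002, -0.001]
contact_force: [0.4, -0.2, 0.4]
opening: 0.7
time: 28.1
eef_pos: [0.6955, -0.2285, 0.1237]
tcp_rot: [0.713, -0.701, 0.001, -0.003]
contact_force: [0.8, 5.3, 4.0]
opening: 0.282
[ 0.69551487 -0.2285498   0.12372805] -1.5544293999674947 [0.83005886 5.34177676 4.0266108 ]
```

View pics/w22.png

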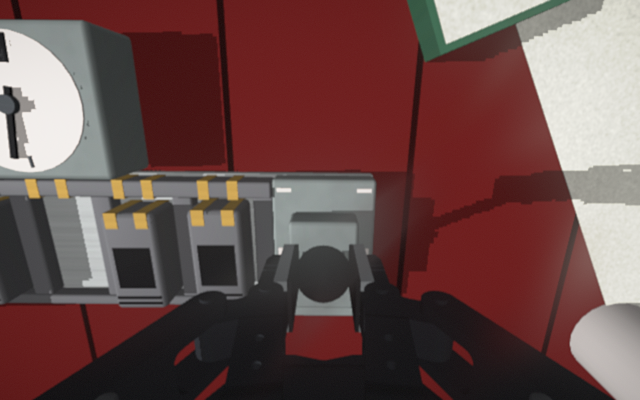

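```bash
python3 -m jog '[{"grip":1,"xyz":[0,0.008,-0.003],"dr":[0,0,0]},{"grip":1,"xyz":[0,0.015,-0.005],"dr":[0,0,0]},{"grip":1,"xyz":[0,0.022,-0.0065],"dr":[0,0,0]},{"grip":1,"xyz":[0,0.029,-0.0075],"dr":[0,0,0]},{"grip":1,"xyz":[0,0.036,-0.008],"dr":[0,0,0]},{"grip":1,"xyz":[0,0.036,-0.008],"dr":[0,0,0]},{"grip":1,"xyz":[0,0.036,-0.008],"dr":[0,0,0]},{"grip":1,"xyz":[0,0.036,-0.008],"dr":[0,0,0]},{"grip":1,"xyz":[0,0.036,-0.008],"dr":[0,0,0]}]'
python3 - <<'E'
from h import *
st,im=snap("wrist","w23.png",None); print(st["eef_pos"],yawnow(st),st["contact_force"])
snap("side","s23.png",(320,150,440,290),5)
C=cam("wrist",st)
print(proj(C,[[.6573,-.2302,.142]]))
E
```

```text
time: 28.9
eef_pos: [0.6592, -0.2289, 0.1315]
tcp_rot: [0.713, -0.701, 0.0, -0.003]
contact_force: [0.5, 7.8, 3.9]
opening: 0.283
[ 0.6592205  -0.22891002  0.13145125] -1.554763778220042 [0.47989529 7.84975103 3.92493428]
[[325.28320244 279.03139774]]
```

View pics/w23.png

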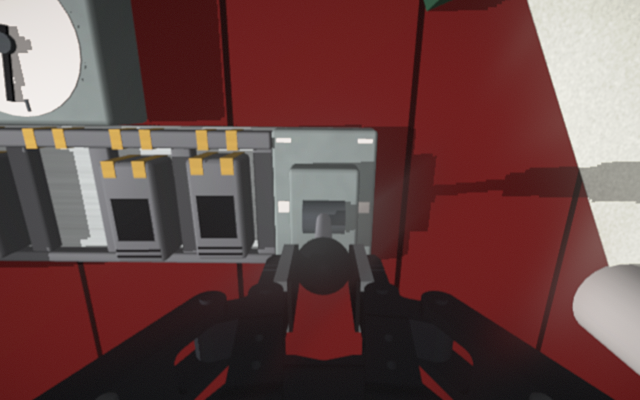

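View pics/s23.png

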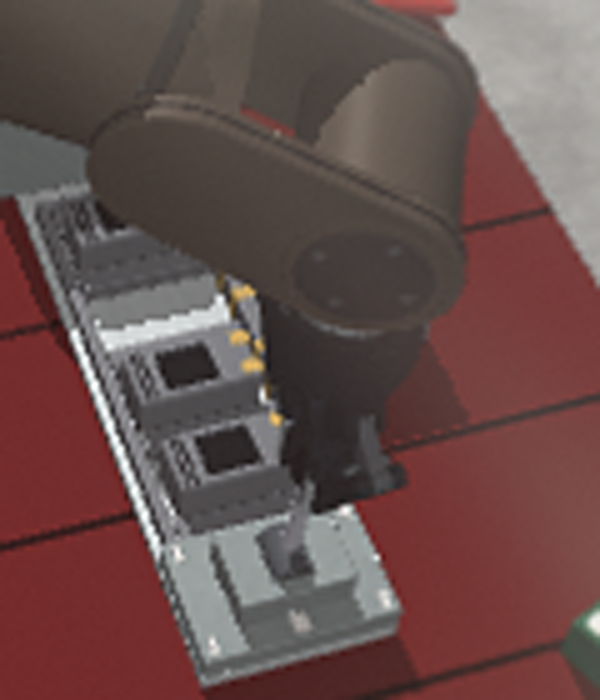

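```bash
python3 - <<'E'
from h import *
st=ctrl.get_state(); C=cam("wrist",st)
W=lambda L:np.array(L)/1000@Rz(STN[2]).T+[STN[0],STN[1],0]
for th in (.4,.5,.6,.7,.8):
    a=th-.6; print(th, proj(C,W([[90*np.sin(a),-250,52+90*np.cos(a)],[20*np.sin(a),-250,52+20*np.cos(a)]])).round(1).tolist())
print("marks",atz(C,[[283,207],[363,207],[323,266]],[.01,.01,.14]), W([[0,-250,10],[0,-215,10]]))
E
python3 -c "
import cv2
a=cv2.imread('pics/w23.png');cv2.imwrite('pics/z23.png',cv2.resize(a[120:300,250:400],None,fx=4,fy=4,interpolation=cv2.INTER_CUBIC)[:600])"
```

```text
0.4 [[326.2, 310.4], [325.7, 230.8]]
0.5 [[326.2, 295.7], [325.7, 228.2]]
0.6 [[326.3, 279.0], [325.7, 225.4]]
0.7 [[326.3, 260.8], [325.7, 222.6]]
0.8 [[326.3, 241.4], [325.7, 219.6]]
marks [[ 0.65036281 -0.19430294  0.01      ]
 [ 0.65155485 -0.26296219  0.01      ]
 [ 0.66288215 -0.22901553  0.14      ]] [[ 0.65733976 -0.23060986  0.01      ]
 [ 0.65671259 -0.19561548  0.01      ]]
```

View pics/z23.png

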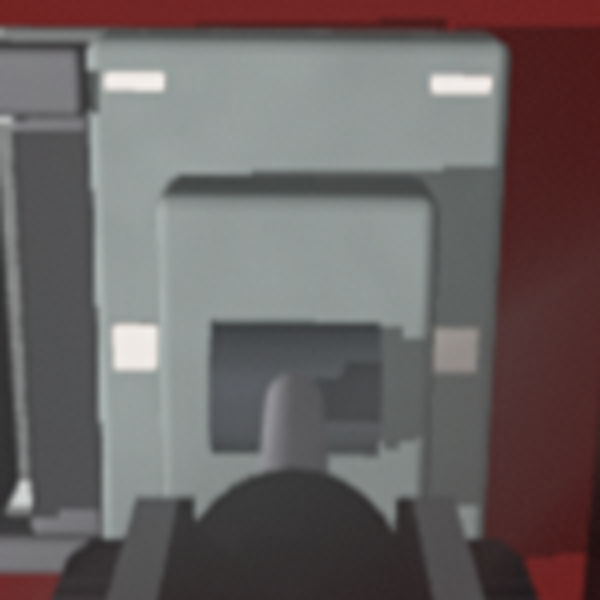

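```bash
python3 -m jog '[{"grip":1,"xyz":[0,0.003,0],"dr":[0,0,0]},{"grip":1,"xyz":[0,0.005,0],"dr":[0,0,0]},{"grip":1,"xyz":[0,0.005,0],"dr":[0,0,0]},{"grip":1,"xyz":[0,0.005,0],"dr":[0,0,0]}]'
python3 -m jog '[{"grip":0.5,"xyz":[0,0,0],"dr":[0,0,0]},{"grip":0.5,"xyz":[0,0,0],"dr":[0,0,0]},{"grip":0.5,"xyz":[0,0,0],"dr":[0,0,0]},{"grip":0.5,"xyz":[0,0,-0.03],"dr":[0,0,0]},{"grip":0.5,"xyz":[0,0,-0.07],"dr":[0,0,0]},{"grip":0.5,"xyz":[0,0,-0.1],"dr":[0,0,0]},{"grip":0.5,"xyz":[0,0.05,-0.11],"dr":[0,0,0]},{"grip":0.5,"xyz":[0.02,0.09,-0.11],"dr":[0,0,0]},{"grip":0.5,"xyz":[0.02,0.13,-0.11],"dr":[0,0,0]},{"grip":0.5,"xyz":[0.02,0.13,-0.11],"dr":[0,0,0]},{"grip":0.5,"xyz":[0.02,0.13,-0.11],"dr":[0,0,0]}]'
python3 - <<'E'
from h import *
st,im=snap("wrist","w24.png",(240,0,480,200),3.3); print(st["eef_pos"],yawnow(st),st["contact_force"])
snap("side","s24.png",(320,150,440,290),5)
C=cam("wrist",st)
for dx in (0,.0015):
  W=lambda L:np.array(L)/1000@Rz(STN[2]).T+[STN[0]+dx,STN[1]+dx,0]
  for th in (.4,.5,.6,.7,.8):
    a=th-.6; print(th, (3.3*(proj(C,W([[90*np.sin(a),-250,52+90*np.cos(a)],[20*np.sin(a),-250,52+20*np.cos(a)]]))-[240,0])).round(1).tolist())
E
```

```text
time: 29.33
eef_pos: [0.6544, -0.2289, 0.1315]
tcp_rot: [0.713, -0.701, 0.001, -0.003]
contact_force: [0.2, 5.8, 3.6]
opening: 0.282
time: 30.25
eef_pos: [0.5206, -0.2541, 0.239]
tcp_rot: [0.712, -0.702, 0.0, -0.0]
contact_force: [1.8, -0.3, -0.4]
opening: 0.501
[ 0.52063336 -0.25411102  0.23899262] -1.556939276509307 [ 1.82915199 -0.3425166  -0.41381609]
0.4 [[168.2, 121.6], [191.4, 117.1]]
0.5 [[166.1, 71.4], [191.1, 108.5]]
0.6 [[164.4, 20.2], [190.9, 100.0]]
0.7 [[163.1, -30.8], [190.7, 91.6]]
0.8 [[162.2, -80.7], [190.6, 83.4]]
0.4 [[160.8, 113.4], [185.6, 110.7]]
0.5 [[158.6, 63.0], [185.3, 102.1]]
0.6 [[156.7, 11.6], [185.1, 93.5]]
0.7 [[155.3, -39.7], [184.9, 85.1]]
0.8 [[154.4, -89.7], [184.8, 76.9]]
```

View pics/w24.png

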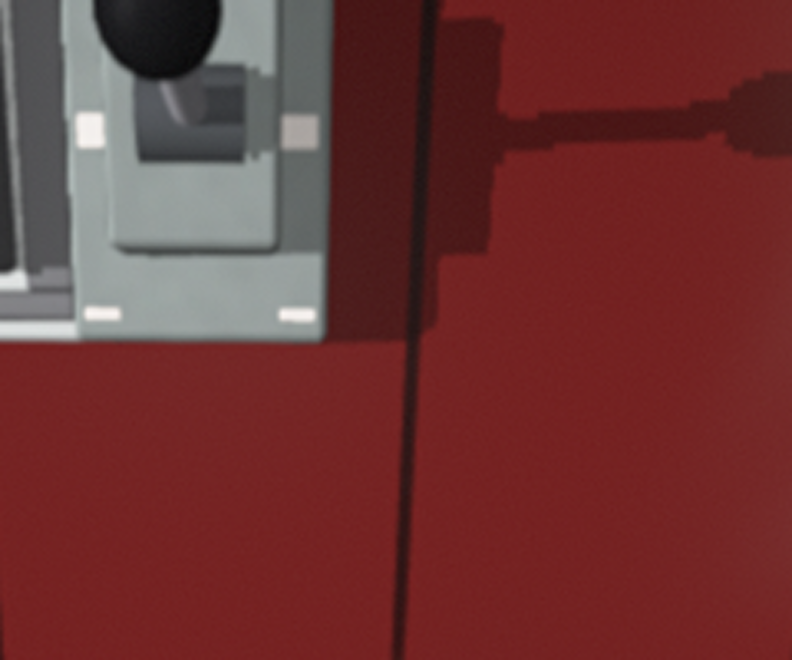

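View pics/s24.png

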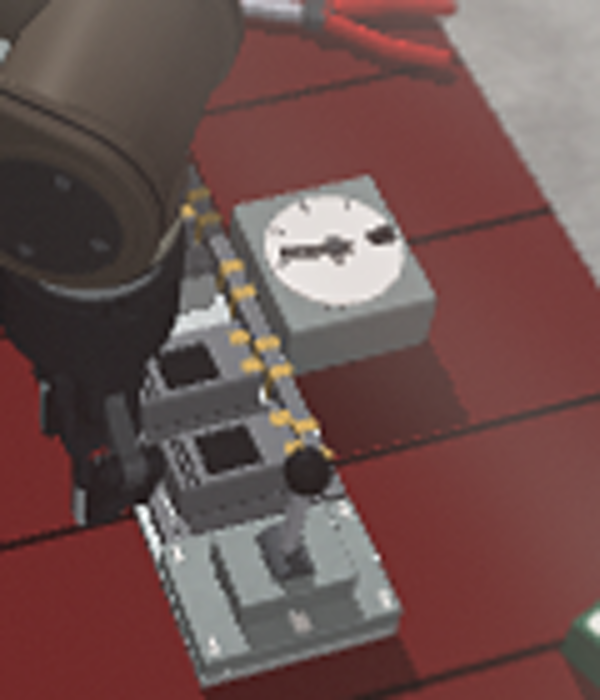

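```bash
python3 - <<'E'
from h import *
C=cam("side"); W=lambda L:np.array(L)/1000@Rz(STN[2]).T+[STN[0],STN[1],0]
for th in (.4,.5,.6,.7,.8,1.01):
    a=th-.6; print(th,proj(C,W([[90*np.sin(a),-250,52+90*np.cos(a)]])).round(1))
# crank
C=cam("top"); cr=lambda p:np.array(p)/3.5+np.array([220,110])-.4
print("crank axis local", [Rz(-STN[2])@(q-[STN[0],STN[1],0]) for q in atz(C,cr([(162,188),(103,195)]),[.125,.175])])
for a in (1.2,1.4,1.57,1.7,1.9):
    print(a,(3.5*(proj(C,W([[-5-50*np.cos(a),161+50*np.sin(a),175]]))-[220,110])).round(1))
E
```

```text
0.4 [[374.9 246.4]]
0.5 [[378.1 245.3]]
0.6 [[381.3 244.3]]
0.7 [[384.4 243.6]]
0.8 [[387.5 243. ]]
1.01 [[393.4 242.5]]
crank axis local [array([-0.00841693,  0.16039179,  0.125     ]), array([-0.02618166,  0.20632478,  0.175     ])]
1.2 [[100.3 190.2]]
1.4 [[ 97.7 179.4]]
1.57 [[ 97.2 170. ]]
1.7 [[ 98.  162.9]]
1.9 [[101.  152.1]]
```

```bash
cat >> h.py <<'E'
def W(L,p=STN): return np.array(L)/1000@Rz(p[2]).T+[p[0],p[1],0]
def hand(a,z=155,r=50): return [-5-r*np.cos(a),161+r*np.sin(a),z]
E
python3 - <<'E'
from h import *
print(W([hand(.35)]))
t=W([hand(.35)])[0]; toolmove([t[0]-.04,t[1],.26],STN[2]-np.pi/2)
E
```

```text
[[0.59770752 0.19653506 0.155     ]]
xyz [-0.45   -0.0414 -0.0208] dr [-0.0028 -0.0013 -0.0022] rows 10.8
```

```bash
python3 -m jog '[{"grip":1,"xyz":[-0.2,0,-0.021],"dr":[-0.002,-0.001,-0.002]},{"grip":1,"xyz":[-0.2,0,-0.021],"dr":[-0.002,-0.001,-0.002]},{"grip":1,"xyz":[-0.2,0,-0.021],"dr":[-0.002,-0.001,-0.002]},{"grip":1,"xyz":[-0.2,0,-0.021],"dr":[-0.002,-0.001,-0.002]},{"grip":1,"xyz":[-0.45,-0.041,-0.021],"dr":[-0.002,-0.001,-0.002]},{"grip":1,"xyz":[-0.45,-0.041,-0.021],"dr":[-0.002,-0.001,-0.002]},{"grip":1,"xyz":[-0.45,-0.041,-0.021],"dr":[-0.002,-0.001,-0.002]},{"grip":1,"xyz":[-0.45,-0.041,-0.021],"dr":[-0.002,-0.001,-0.002]},{"grip":1,"xyz":[-0.45,-0.041,-0.021],"dr":[-0.002,-0.001,-0.002]},{"grip":1,"xyz":[-0.45,-0.041,-0.021],"dr":[-0.002,-0.001,-0.002]},{"grip":1,"xyz":[-0.45,-0.041,-0.021],"dr":[-0.002,-0.001,-0.002]},{"grip":1,"xyz":[-0.45,-0.041,-0.021],"dr":[-0.002,-0.001,-0.002]}]'
python3 -m jog '[{"grip":1,"xyz":[0,0,0],"dr":[0,0,0]},{"grip":1,"xyz":[0,0,0],"dr":[0,0,0]},{"grip":1,"xyz":[0,0,0],"dr":[0,0,0]}]'
python3 - <<'E'
from h import *
st,im=snap("wrist","w25.png",None,1.25); print(st["eef_pos"],yawnow(st),st["contact_force"],st["qpos"])
C=cam("wrist",st)
for a in (.9,1.0,1.1,1.2,1.3): print(a,(1.25*proj(C,W([hand(a,175),hand(a,175,36),hand(a,175,64)]))).round(0).tolist())
print((1.25*proj(C,W([[-5,161,125]]))))
t=W([hand(.35)])[0]; toolmove([t[0],t[1],.14],STN[2]-np.pi/2)
E
```

```text
time: 31.35
eef_pos: [0.5574, 0.2042, 0.2602]
tcp_rot: [0.716, -0.698, -0.001, -0.002]
contact_force: [-1.2, -0.9, 0.5]
opening: -0.001
time: 31.6
eef_pos: [0.557, 0.1966, 0.2598]
tcp_rot: [0.713, -0.701, -0.0, 0.0]
contact_force: [0.8, -0.1, -0.4]
opening: -0.003
[0.55699508 0.19655018 0.2597847 ] -1.5527281177097527 [ 0.80224568 -0.0749925  -0.43174287] [1.67431107e-01 8.12616178e-02 1.75989373e+00 3.26471228e-04
 1.30124066e+00 1.72007208e+00]
0.9 [[365.0, 166.0], [385.0, 149.0], [346.0, 182.0]]
1.0 [[360.0, 158.0], [381.0, 144.0], [339.0, 172.0]]
1.1 [[355.0, 150.0], [377.0, 138.0], [333.0, 162.0]]
1.2 [[351.0, 141.0], [375.0, 132.0], [327.0, 151.0]]
1.3 [[348.0, 132.0], [372.0, 125.0], [323.0, 139.0]]
[[431.21942341 110.74559941]]
xyz [ 0.0004 -0.0409  0.1198] dr [ 0.0008  0.0003 -0.0006] rows 3.0
```

View pics/w25.png

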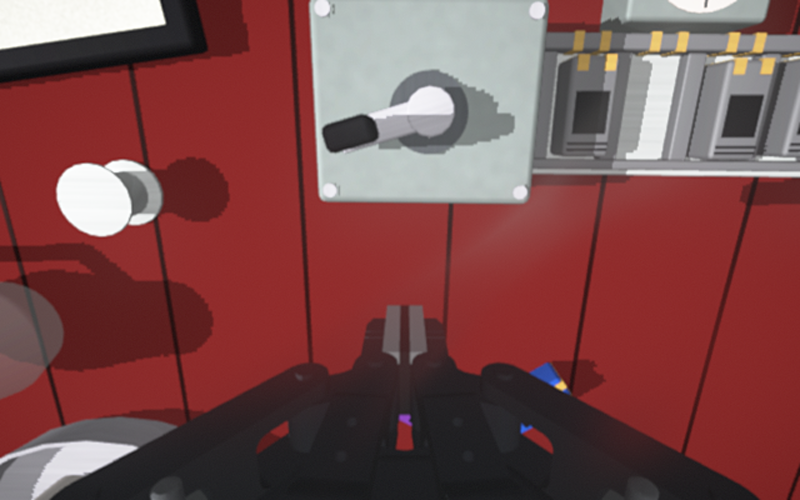

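```bash
python3 -m jog '[{"grip":1,"xyz":[0,-0.02,0],"dr":[0,0,0]},{"grip":1,"xyz":[0,-0.041,0.02],"dr":[0,0,0]},{"grip":1,"xyz":[0,-0.041,0.05],"dr":[0,0,0]},{"grip":1,"xyz":[0,-0.041,0.08],"dr":[0,0,0]},{"grip":1,"xyz":[0,-0.041,0.1],"dr":[0,0,0]},{"grip":1,"xyz":[0,-0.041,0.11],"dr":[0,0,0]},{"grip":1,"xyz":[0,-0.041,0.11],"dr":[0,0,0]},{"grip":1,"xyz":[0,-0.041,0.11],"dr":[0,0,0]},{"grip":1,"xyz":[0,-0.041,0.11],"dr":[0,0,0]}]'
python3 -m jog '[{"grip":1,"xyz":[-0.0068,-0.0031,0],"dr":[0,0,0]},{"grip":1,"xyz":[-0.0131,-0.0072,0],"dr":[0,0,0]},{"grip":1,"xyz":[-0.0187,-0.0121,0],"dr":[0,0,0]},{"grip":1,"xyz":[-0.0235,-0.0179,0],"dr":[0,0,0]},{"grip":1,"xyz":[-0.0274,-0.0243,0],"dr":[0,0,0]},{"grip":1,"xyz":[-0.0303,-0.0312,0],"dr":[0,0,0]},{"grip":1,"xyz":[-0.0321,-0.0385,0],"dr":[0,0,0]},{"grip":1,"xyz":[-0.0329,-0.047,0],"dr":[0,0,0]},{"grip":1,"xyz":[-0.0329,-0.047,0],"dr":[0,0,0]},{"grip":1,"xyz":[-0.0329,-0.047,0],"dr":[0,0,0]}]'
python3 - <<'E'
from h import *
st,im=snap("wrist","w26.png",None); print(st["eef_pos"],Rz(-STN[2])@(st["eef_pos"]-[STN[0],STN[1],0]),yawnow(st),st["contact_force"])
snap("side","s26.png",(280,100,400,220),5)
E
```

```text
time: 32.4
eef_pos: [0.5988, 0.1977, 0.1523]
tcp_rot: [0.713, -0.701, 0.001, -0.001]
contact_force: [-1.1, 0.4, 0.4]
opening: 0.001
time: 33.23
eef_pos: [0.6451, 0.2321, 0.1498]
tcp_rot: [0.714, -0.701, 0.0, -0.001]
contact_force: [0.3, -0.5, -0.2]
opening: -0.002
[0.64513607 0.23207384 0.14979321] [-0.00391088  0.21282809  0.14979321] -1.5523131360749212 [ 0.25038412 -0.45487378 -0.23906651]
```

View pics/w26.png

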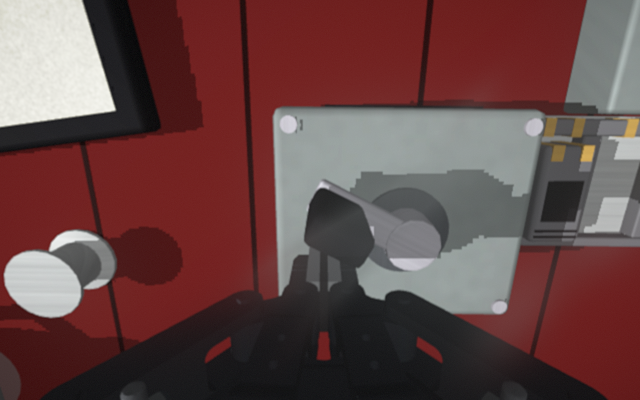

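View pics/s26.png

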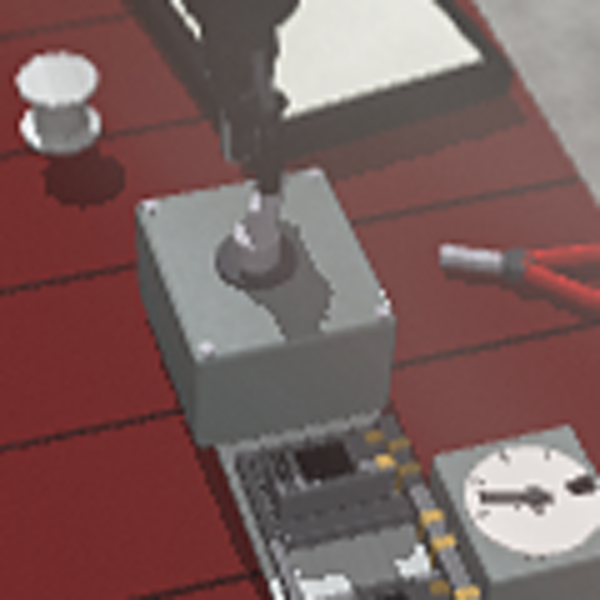

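```bash
python3 -m jog '[{"grip":1,"xyz":[0.0017,-0.0129,0],"dr":[0,0,0]},{"grip":1,"xyz":[0.0067,-0.025,0],"dr":[0,0,0]},{"grip":1,"xyz":[0.0146,-0.0354,0],"dr":[0,0,0]},{"grip":1,"xyz":[0.025,-0.0433,0],"dr":[0,0,0]},{"grip":1,"xyz":[0.0371,-0.0483,0],"dr":[0,0,0]},{"grip":1,"xyz":[0.05,-0.05,0],"dr":[0,0,0]},{"grip":1,"xyz":[0.0629,-0.0483,0],"dr":[0,0,0]},{"grip":1,"xyz":[0.075,-0.0433,0],"dr":[0,0,0]},{"grip":1,"xyz":[0.0854,-0.0354,0],"dr":[0,0,0]},{"grip":1,"xyz":[0.0933,-0.025,0],"dr":[0,0,0]},{"grip":1,"xyz":[0.0983,-0.0129,0],"dr":[0,0,0]},{"grip":1,"xyz":[0.1,0,0],"dr":[0,0,0]}]'
python3 - <<'E'
from h import *
st,im=snap("wrist","w27.png",None); print(st["eef_pos"],Rz(-STN[2])@(st["eef_pos"]-[STN[0],STN[1],0]),st["contact_force"])
snap("side","s27.png",(280,100,400,280),4)
E
```

```text
time: 34.33
eef_pos: [0.6476, 0.1299, 0.1513]
tcp_rot: [0.713, -0.701, 0.003, -0.003]
contact_force: [5.4, 1.2, -0.6]
opening: -0.003
[0.64758631 0.12993644 0.15133464] [-0.00329124  0.11066318  0.15133464] [ 5.44867344  1.15398909 -0.61128979]
```

View pics/w27.png

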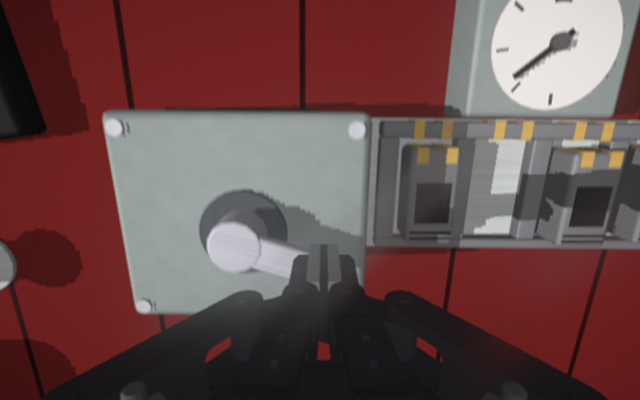

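View pics/s27.png

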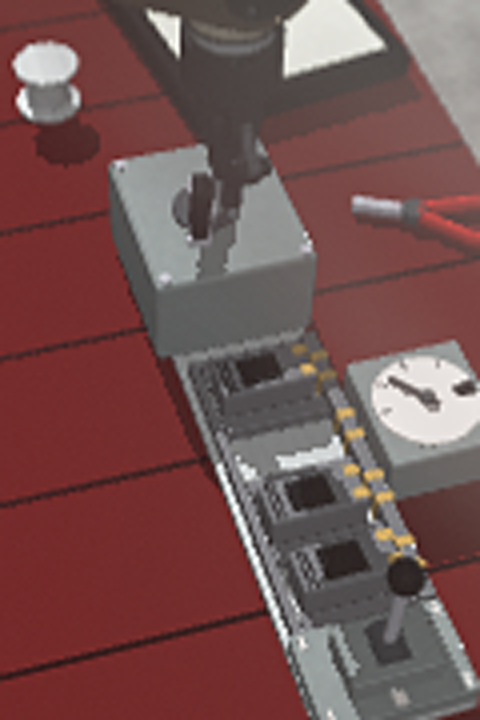

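Works: the pointer is advancing and the lever is still upright. Next is the second half-turn, negated.

```bash
python3 -m jog '[{"grip":1,"xyz":[-0.0017,0.0129,0],"dr":[0,0,0]},{"grip":1,"xyz":[-0.0067,0.025,0],"dr":[0,0,0]},{"grip":1,"xyz":[-0.0146,0.0354,0],"dr":[0,0,0]},{"grip":1,"xyz":[-0.025,0.0433,0],"dr":[0,0,0]},{"grip":1,"xyz":[-0.0371,0.0483,0],"dr":[0,0,0]},{"grip":1,"xyz":[-0.05,0.05,0],"dr":[0,0,0]},{"grip":1,"xyz":[-0.0629,0.0483,0],"dr":[0,0,0]},{"grip":1,"xyz":[-0.075,0.0433,0],"dr":[0,0,0]},{"grip":1,"xyz":[-0.0854,0.0354,0],"dr":[0,0,0]},{"grip":1,"xyz":[-0.0933,0.025,0],"dr":[0,0,0]},{"grip":1,"xyz":[-0.0983,0.0129,0],"dr":[0,0,0]},{"grip":1,"xyz":[-0.1,0,0],"dr":[0,0,0]}]'
python3 - <<'E'
from h import *
st,im=snap("wrist","w28.png",None); print(st["eef_pos"],Rz(-STN[2])@(st["eef_pos"]-[STN[0],STN[1],0]),st["contact_force"])
snap("side","s28.png",(280,100,400,280),4)
E
```

```text
time: 35.43
eef_pos: [0.6422, 0.2313, 0.1488]
tcp_rot: [0.714, -0.7, -0.002, 0.003]
contact_force: [-5.5, -1.2, 1.1]
opening: -0.004
[0.64224018 0.23131017 0.14884099] [-0.00681999  0.21211644  0.14884099] [-5.54554568 -1.19319501  1.08372764]
```

View pics/s28.png

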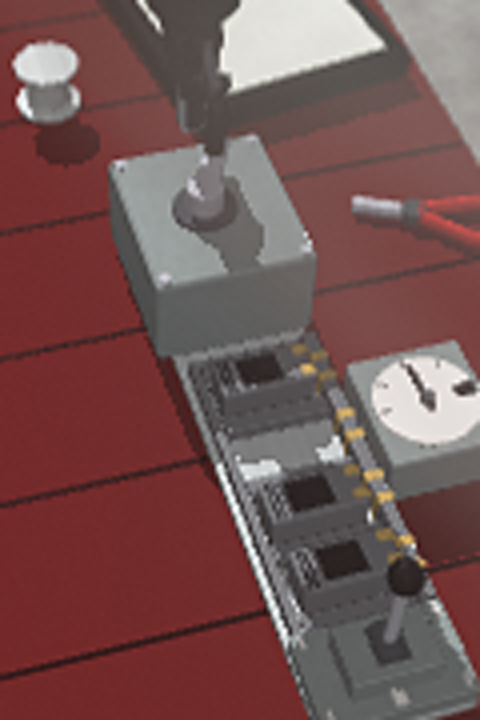

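View pics/w28.png

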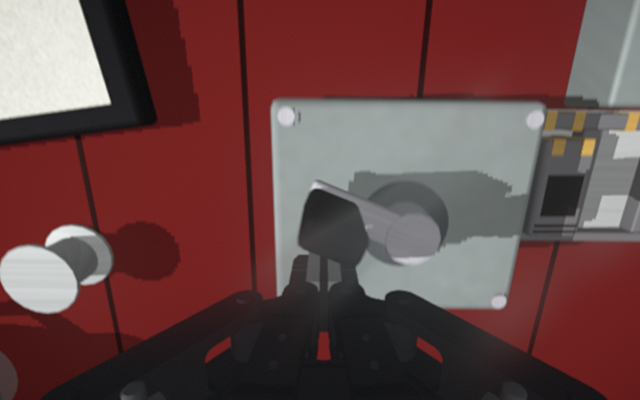

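```bash
python3 -m jog '[{"grip":1,"xyz":[0.0017,-0.0129,0],"dr":[0,0,0]},{"grip":1,"xyz":[0.0067,-0.025,0],"dr":[0,0,0]},{"grip":1,"xyz":[0.0146,-0.0354,0],"dr":[0,0,0]},{"grip":1,"xyz":[0.025,-0.0433,0],"dr":[0,0,0]},{"grip":1,"xyz":[0.0371,-0.0483,0],"dr":[0,0,0]},{"grip":1,"xyz":[0.05,-0.05,0],"dr":[0,0,0]},{"grip":1,"xyz":[0.0629,-0.0483,0],"dr":[0,0,0]},{"grip":1,"xyz":[0.075,-0.0433,0],"dr":[0,0,0]},{"grip":1,"xyz":[0.0854,-0.0354,0],"dr":[0,0,0]},{"grip":1,"xyz":[0.0933,-0.025,0],"dr":[0,0,0]},{"grip":1,"xyz":[0.0983,-0.0129,0],"dr":[0,0,0]},{"grip":1,"xyz":[0.1,0,0],"dr":[0,0,0]}]'
python3 -m jog '[{"grip":1,"xyz":[-0.0017,0.0129,0],"dr":[0,0,0]},{"grip":1,"xyz":[-0.0067,0.025,0],"dr":[0,0,0]},{"grip":1,"xyz":[-0.0146,0.0354,0],"dr":[0,0,0]},{"grip":1,"xyz":[-0.025,0.0433,0],"dr":[0,0,0]},{"grip":1,"xyz":[-0.0371,0.0483,0],"dr":[0,0,0]},{"grip":1,"xyz":[-0.05,0.05,0],"dr":[0,0,0]},{"grip":1,"xyz":[-0.0629,0.0483,0],"dr":[0,0,0]},{"grip":1,"xyz":[-0.075,0.0433,0],"dr":[0,0,0]},{"grip":1,"xyz":[-0.0854,0.0354,0],"dr":[0,0,0]},{"grip":1,"xyz":[-0.0933,0.025,0],"dr":[0,0,0]},{"grip":1,"xyz":[-0.0983,0.0129,0],"dr":[0,0,0]},{"grip":1,"xyz":[-0.1,0,0],"dr":[0,0,0]}]'
python3 - <<'E'
from h import *
st,im=snap("wrist","w29.png",None); print(st["eef_pos"],Rz(-STN[2])@(st["eef_pos"]-[STN[0],STN[1],0]),st["contact_force"])
snap("side","s29.png",(280,100,400,280),4)
E
```

```text
time: 36.53
eef_pos: [0.6475, 0.1299, 0.1513]
tcp_rot: [0.713, -0.701, 0.003, -0.003]
contact_force: [5.0, 2.0, 0.1]
opening: -0.001
time: 37.53
eef_pos: [0.6419, 0.2309, 0.1491]
tcp_rot: [0.714, -0.7, -0.002, 0.003]
contact_force: [-4.6, -0.8, 0.3]
opening: -0.004
[0.64193104 0.23086946 0.14905639] [-0.00713698  0.21168133  0.14905639] [-4.63365997 -0.75700466  0.32924209]
```

View pics/s29.png

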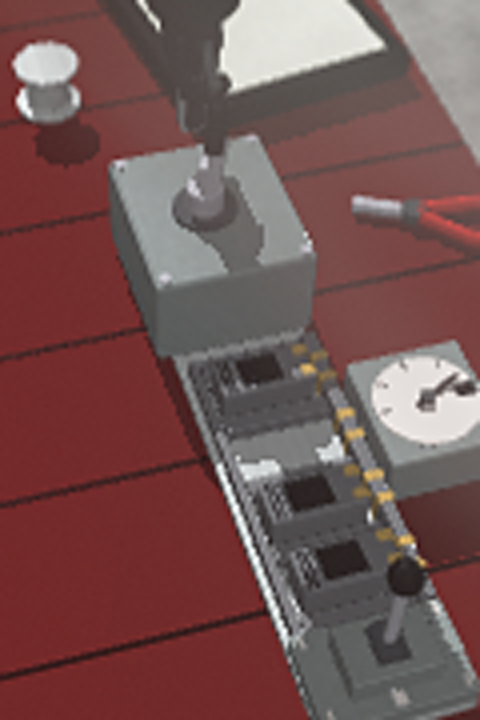

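View pics/w29.png

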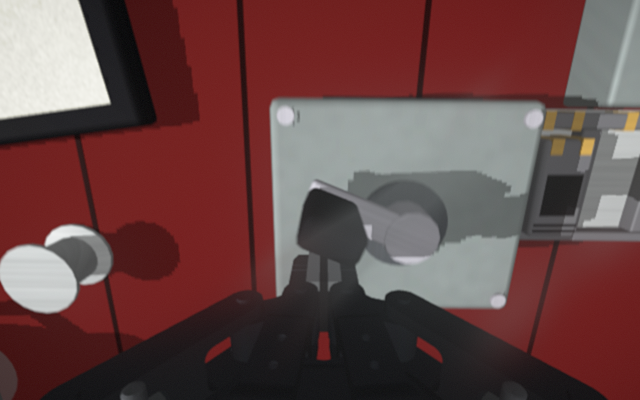

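```bash
python3 -m jog '[{"grip":1,"xyz":[0.0017,-0.0129,0],"dr":[0,0,0]},{"grip":1,"xyz":[0.0067,-0.025,0],"dr":[0,0,0]},{"grip":1,"xyz":[0.0146,-0.0354,0],"dr":[0,0,0]},{"grip":1,"xyz":[0.025,-0.0433,0],"dr":[0,0,0]},{"grip":1,"xyz":[0.0371,-0.0483,0],"dr":[0,0,0]},{"grip":1,"xyz":[0.05,-0.05,0],"dr":[0,0,0]},{"grip":1,"xyz":[0.0565,-0.0496,0],"dr":[0,0,0]},{"grip":1,"xyz":[0.0629,-0.0483,0],"dr":[0,0,0]},{"grip":1,"xyz":[0.069,-0.0462,0],"dr":[0,0,0]},{"grip":1,"xyz":[0.0725,-0.0447,0],"dr":[0,0,0]},{"grip":1,"xyz":[0.0725,-0.0447,0],"dr":[0,0,0]},{"grip":1,"xyz":[0.0725,-0.0447,0],"dr":[0,0,0]}]'
python3 - <<'E'
from h import *
st,im=snap("wrist","w30.png",None,1.25); print(st["eef_pos"],Rz(-STN[2])@(st["eef_pos"]-[STN[0],STN[1],0]),st["contact_force"])
snap("side","s30.png",(280,100,400,280),4)
C=cam("wrist",st)
for a in (3.4,3.6,3.8,4,4.2,4.4): print(a,a+12.566,(1.25*proj(C,W([hand(a,175),hand(a,120,20)]))).round(0).tolist())
E
```

```text
time: 38.63
eef_pos: [0.6899, 0.1592, 0.1502]
tcp_rot: [0.714, -0.7, 0.0, 0.001]
contact_force: [-0.3, -0.3, -0.6]
opening: 0.0
[0.68986205 0.15918558 0.15020342] [0.03950183 0.13915009 0.15020342] [-0.28756204 -0.27593568 -0.59218116]
3.4 15.966000000000001 [[376.0, 356.0], [369.0, 348.0]]
3.6 16.166 [[404.0, 365.0], [376.0, 351.0]]
3.8 16.366 [[429.0, 379.0], [383.0, 355.0]]
4 16.566000000000003 [[450.0, 396.0], [389.0, 360.0]]
4.2 16.766000000000002 [[466.0, 417.0], [394.0, 366.0]]
4.4 16.966 [[476.0, 438.0], [398.0, 372.0]]
```

View pics/w30.png

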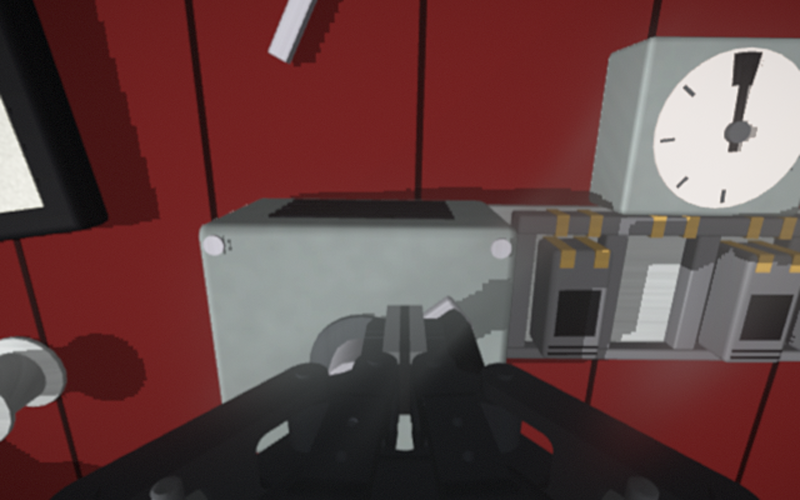

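View pics/s30.png

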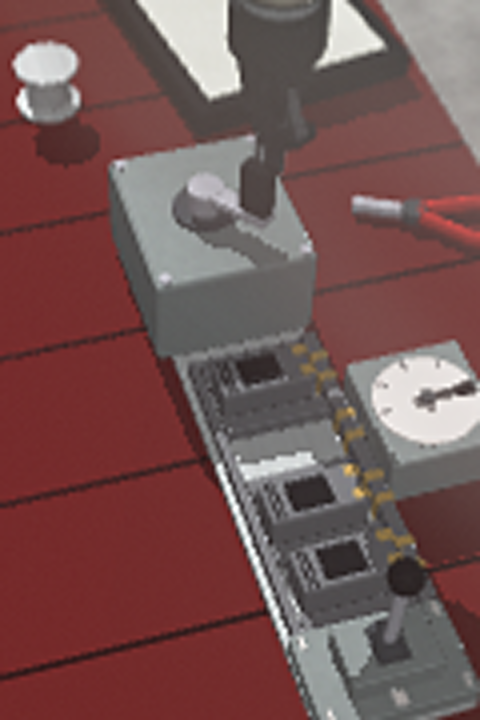

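```bash
python3 - <<'E'
import cv2
a=cv2.imread("pics/full_w30.png"); cv2.imwrite("pics/z30.png",cv2.resize(a[25:175,490:640],None,fx=4,fy=4,interpolation=cv2.INTER_CUBIC))
E
```

```text
(no output)
```

View pics/z30.png

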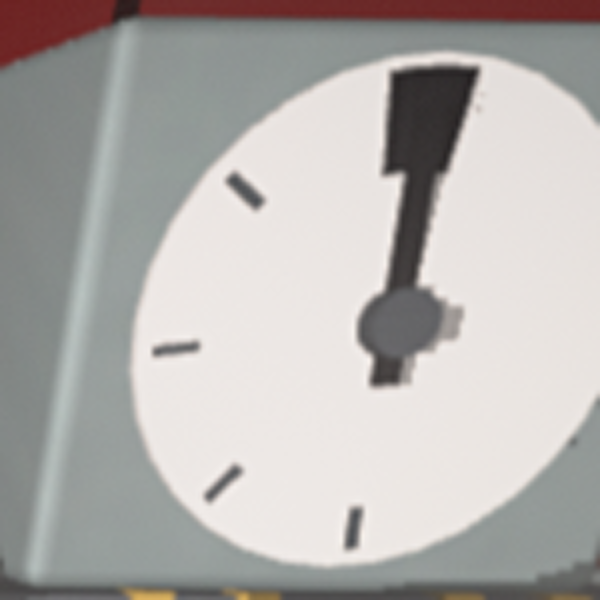

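```bash
python3 -m jog '[{"grip":1,"xyz":[-0.005,-0.002,0],"dr":[0,0,0]},{"grip":1,"xyz":[-0.01,-0.004,0],"dr":[0,0,0]},{"grip":1,"xyz":[-0.01,-0.004,-0.03],"dr":[0,0,0]},{"grip":1,"xyz":[-0.01,-0.004,-0.07],"dr":[0,0,0]},{"grip":1,"xyz":[-0.01,-0.004,-0.11],"dr":[0,0,0]},{"grip":1,"xyz":[-0.01,-0.004,-0.11],"dr":[0,0,0]},{"grip":1,"xyz":[-0.01,-0.004,-0.11],"dr":[0,0,0]}]'
python3 - <<'E'
from h import *
toolmove([.6573,-.2300,.255],STN[2]-np.pi/2)
st,im=snap("wrist","w31.png",None)
E
```

```text
time: 39.32
eef_pos: [0.6958, 0.171, 0.2653]
tcp_rot: [0.714, -0.7, 0.003, -0.003]
contact_force: [0.4, -0.3, -0.6]
opening: 0.003
xyz [0.4002 0.0464 0.0095] dr [-0.0085  0.0011  0.0016] rows 9.7
```

View pics/w31.png

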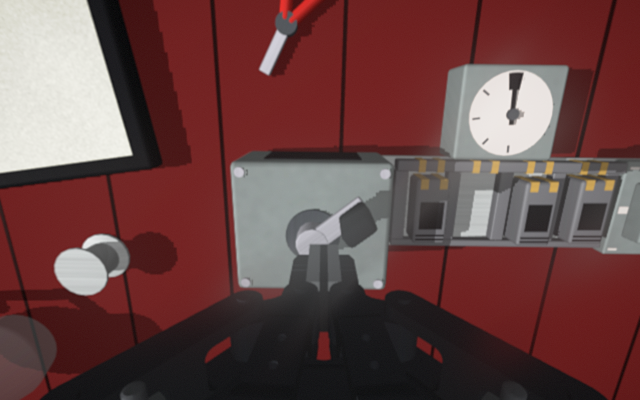

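```bash
python3 -m jog '[{"grip":0.4,"xyz":[0.2,0.023,0],"dr":[-0.003,0,0.001]},{"grip":0.4,"xyz":[0.2,0.023,0],"dr":[-0.003,0,0.001]},{"grip":0.4,"xyz":[0.2,0.023,0],"dr":[-0.003,0,0.001]},{"grip":0.4,"xyz":[0.2,0.023,0],"dr":[-0.003,0,0.001]},{"grip":0.4,"xyz":[0.4,0.046,0.005],"dr":[-0.003,0,0.001]},{"grip":0.4,"xyz":[0.4,0.046,0.005],"dr":[-0.003,0,0.001]},{"grip":0.4,"xyz":[0.4,0.046,0.005],"dr":[-0.003,0,0.001]},{"grip":0.4,"xyz":[0.4,0.046,0.005],"dr":[-0.003,0,0.001]},{"grip":0.4,"xyz":[0.4,0.046,0.005],"dr":[-0.003,0,0.001]},{"grip":0.4,"xyz":[0.4,0.046,0.005],"dr":[-0.003,0,0.001]},{"grip":0.4,"xyz":[0.4,0.046,0.005],"dr":[-0.003,0,0.001]},{"grip":0.4,"xyz":[0.4,0.046,0.005],"dr":[-0.003,0,0.001]}]'
python3 -m jog '[{"grip":0.4,"xyz":[0,0,0],"dr":[0,0,0]},{"grip":0.4,"xyz":[0,0,0],"dr":[0,0,0]},{"grip":0.4,"xyz":[0,0,0],"dr":[0,0,0]}]'
python3 - <<'E'
from h import *
st,im=snap("wrist","w32.png",None); print(st["eef_pos"])
C=cam("wrist",st); print(proj(C,W([[0,-250,142]])))
toolmove([.6573,-.2300,.13],STN[2]-np.pi/2)
E
```

```text
time: 40.37
eef_pos: [0.6541, -0.2319, 0.2516]
tcp_rot: [0.712, -0.702, -0.004, 0.002]
contact_force: [0.1, 0.3, -0.1]
opening: 0.599
time: 40.62
eef_pos: [0.6555, -0.2289, 0.2542]
tcp_rot: [0.714, -0.7, -0.002, 0.001]
contact_force: [-0.7, 0.5, 0.3]
opening: 0.6
[ 0.65550234 -0.22893128  0.25418265]
[[325.12794515 197.45220015]]
xyz [ 0.0011 -0.0022  0.1244] dr [0.004  0.0009 0.002 ] rows 3.0
```

View pics/w32.png

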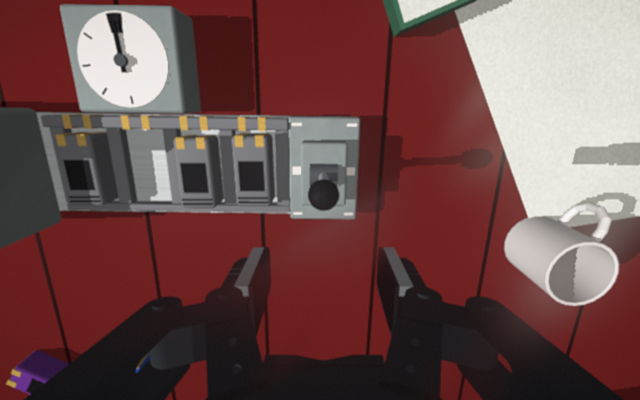

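```bash
python3 -m jog '[{"grip":0.4,"xyz":[0.001,-0.002,0.04],"dr":[0.003,0.001,0.001]},{"grip":0.4,"xyz":[0.001,-0.002,0.08],"dr":[0.003,0.001,0.001]},{"grip":0.4,"xyz":[0.001,-0.002,0.11],"dr":[0.003,0.001,0.001]},{"grip":0.4,"xyz":[0.001,-0.002,0.125],"dr":[0.003,0.001,0.001]},{"grip":0.4,"xyz":[0.001,-0.002,0.125],"dr":[0.003,0.001,0.001]},{"grip":0.4,"xyz":[0.001,-0.002,0.125],"dr":[0.003,0.001,0.001]},{"grip":1,"xyz":[0.001,-0.002,0.125],"dr":[0.003,0.001,0.001]},{"grip":1,"xyz":[0.001,-0.002,0.125],"dr":[0.003,0.001,0.001]},{"grip":1,"xyz":[0.001,-0.002,0.125],"dr":[0.003,0.001,0.001]},{"grip":1,"xyz":[0.001,-0.002,0.125],"dr":[0.003,0.001,0.001]},{"grip":1,"xyz":[0.001,-0.002,0.125],"dr":[0.003,0.001,0.001]},{"grip":1,"xyz":[0.001,-0.002,0.125],"dr":[0.003,0.001,0.001]}]' 40
python3 -m jog '[{"grip":1,"xyz":[0,0.009,0.0005],"dr":[0,0,0]},{"grip":1,"xyz":[0,0.018,0.0018],"dr":[0,0,0]},{"grip":1,"xyz":[0,0.0266,0.004],"dr":[0,0,0]},{"grip":1,"xyz":[0,0.035,0.007],"dr":[0,0,0]},{"grip":1,"xyz":[0,0.043,0.011],"dr":[0,0,0]},{"grip":1,"xyz":[0,0.0508,0.0157],"dr":[0,0,0]},{"grip":1,"xyz":[0,0.053,0.017],"dr":[0,0,0]},{"grip":1,"xyz":[0,0.053,0.017],"dr":[0,0,0]},{"grip":1,"xyz":[0,0.053,0.017],"dr":[0,0,0]}]'
python3 - <<'E'
from h import *
st,im=snap("wrist","w33.png",None); print(st["eef_pos"],st["contact_force"]); print(W([[-50.8,-250,126.3]]))
C=cam("wrist",st)
for th in (0,.1,.2,.3): print(th,proj(C,W([[90*np.sin(th-.6),-250,52+90*np.cos(th-.6)]])))
E
```

```text
time: 41.67
eef_pos: [0.6589, -0.2289, 0.1341]
tcp_rot: [0.713, -0.701, 0.0, -0.003]
contact_force: [-0.6, 8.1, 4.9]
opening: 0.274
time: 42.42
eef_pos: [0.6052, -0.2294, 0.1193]
tcp_rot: [0.712, -0.702, -0.001, -0.003]
contact_force: [-7.2, 13.1, 15.1]
opening: 0.271
[ 0.6052034  -0.22942975  0.11929192] [-7.246302   13.08331106 15.13758203]
[[ 0.60654792 -0.23152015  0.1263    ]]
0 [[327.07187096 268.99076498]]
0.1 [[327.14319849 258.61571766]]
0.2 [[327.21043859 245.5257133 ]]
0.3 [[327.27131234 229.68560406]]
```

View pics/w33.png

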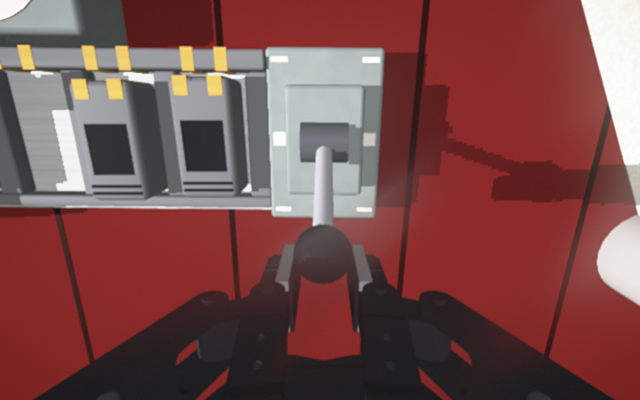

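```bash
python3 -m jog '[{"grip":1,"xyz":[0,0.004,0.002],"dr":[0,0,0]},{"grip":1,"xyz":[0,0.008,0.004],"dr":[0,0,0]},{"grip":1,"xyz":[0,0.01,0.005],"dr":[0,0,0]},{"grip":1,"xyz":[0,0.01,0.005],"dr":[0,0,0]},{"grip":1,"xyz":[0,0.01,0.005],"dr":[0,0,0]}]'
python3 - <<'E'
from h import *
st,im=snap("wrist","w34.png",None); print(st["eef_pos"],st["contact_force"])
C=cam("wrist",st)
for th in (0,.1,.2,.3): print(th,proj(C,W([[90*np.sin(th-.6),-250,52+90*np.cos(th-.6)]])))
E
```

```text
time: 42.88
eef_pos: [0.5935, -0.2296, 0.1127]
tcp_rot: [0.713, -0.701, -0.003, -0.001]
contact_force: [-10.3, 11.2, 13.3]
opening: 0.222
[ 0.5934734  -0.2296458   0.11266626] [-10.2754738   11.19629072  13.33083633]
0 [[327.22952812 252.38312603]]
0.1 [[327.36013237 240.51905949]]
0.2 [[327.4938521  225.65941162]]
0.3 [[327.62756736 207.75799735]]
```

View pics/w34.png

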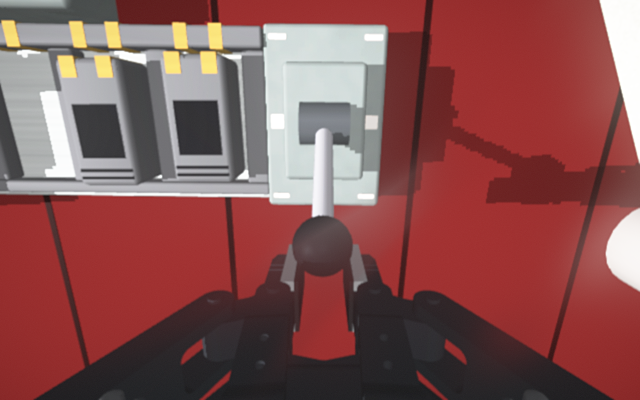

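```bash
python3 -m jog '[{"grip":0.4,"xyz":[0,0,0],"dr":[0,0,0]},{"grip":0.4,"xyz":[0,0,0],"dr":[0,0,0]},{"grip":0.4,"xyz":[0,0,0],"dr":[0,0,0]},{"grip":0.4,"xyz":[0,0.02,0],"dr":[0,0,0]},{"grip":0.4,"xyz":[0,0.05,-0.02],"dr":[0,0,0]},{"grip":0.4,"xyz":[0,0.08,-0.05],"dr":[0,0,0]},{"grip":0.4,"xyz":[0,0.1,-0.1],"dr":[0,0,0]},{"grip":0.4,"xyz":[0,0.1,-0.15],"dr":[0,0,0]},{"grip":0.4,"xyz":[0,0.1,-0.15],"dr":[0,0,0]},{"grip":0.4,"xyz":[0,0.1,-0.15],"dr":[0,0,0]}]'
python3 - <<'E'
from h import *
st,im=snap("wrist","w35.png",None); print(st["eef_pos"],st["contact_force"])
C=cam("wrist",st); D=cam("side")
for th in (-.05,0,.1,.2,.3):
  k=W([[90*np.sin(th-.6),-250,52+90*np.cos(th-.6)]]); print(th,proj(C,k),5*(proj(D,k)-[320,150]))
snap("side","s35.png",(320,150,440,290),5); snap("top","t35.png",(220,110,440,280),3.5)
E
```

```text
time: 43.77
eef_pos: [0.4964, -0.2368, 0.2663]
tcp_rot: [0.713, -0.701, 0.007, -0.001]
contact_force: [0.6, -0.4, 1.6]
opening: 0.602
[ 0.49636601 -0.23679316  0.26629343] [ 0.58856775 -0.43404059  1.6143284 ]
-0.05 [[316.96199455  67.05014379]] [[206.51062967 515.99640765]]
0 [[316.89930438  61.79708141]] [[213.40234776 511.66322018]]
0.1 [[316.77197512  50.46556069]] [[227.80795627 503.33875336]]
0.2 [[316.64375836  38.13047386]] [[242.90051667 495.55613775]]
0.3 [[316.51696487  24.94676507]] [[258.49899017 488.41256699]]
```

View pics/w35.png

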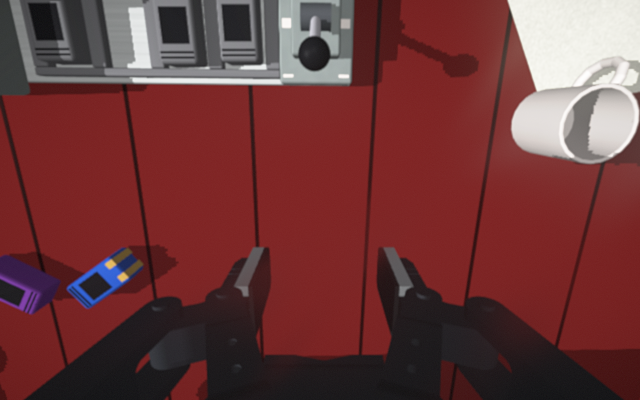

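View pics/s35.png

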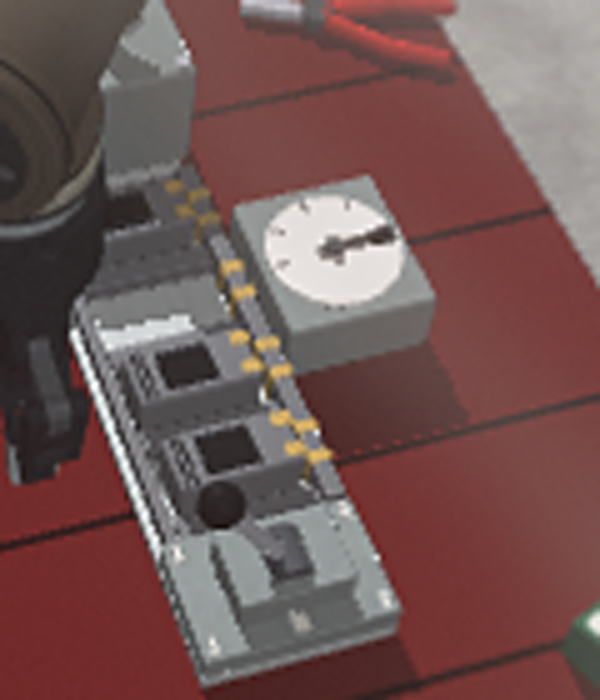

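View pics/t35.png

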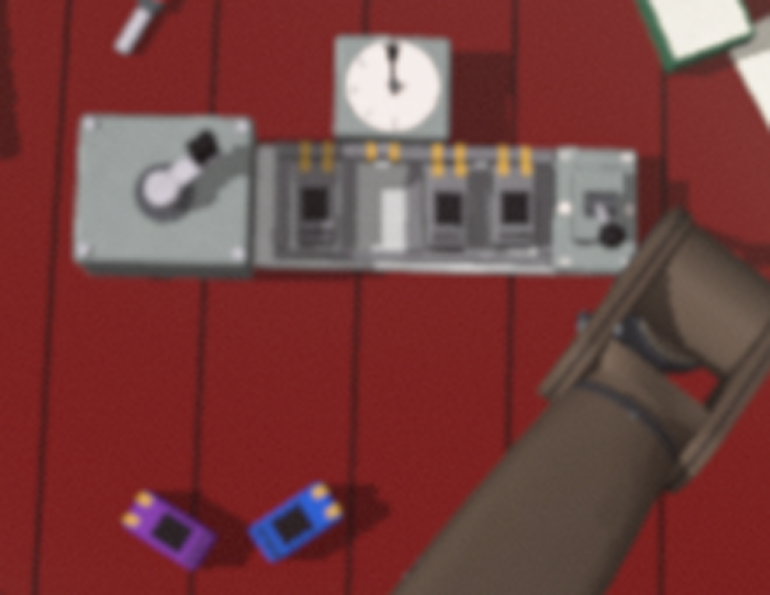

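```bash
python3 - <<'E'
from h import *
t=W([[-5,-250,0]])[0]; print(t)
toolmove([t[0],t[1],.24],STN[2]-np.pi/2)
E
```

```text
[ 0.65234056 -0.23069946  0.        ]
xyz [-0.0011 -0.1586  0.0174] dr [ 0.0007 -0.0005 -0.0015] rows 3.8
```

```bash
python3 -m jog '[{"grip":1,"xyz":[-0.001,-0.06,0],"dr":[0,0,0]},{"grip":1,"xyz":[-0.001,-0.11,0],"dr":[0,0,0]},{"grip":1,"xyz":[-0.001,-0.158,0.01],"dr":[0,0,0]},{"grip":1,"xyz":[-0.001,-0.158,0.017],"dr":[0,0,0]},{"grip":1,"xyz":[-0.001,-0.158,0.017],"dr":[0,0,0]},{"grip":1,"xyz":[-0.001,-0.158,0.017],"dr":[0,0,0]},{"grip":1,"xyz":[-0.001,-0.158,0.017],"dr":[0,0,0]}]'
python3 - <<'E'
from h import *
t=W([[-5,-250,0]])[0]; toolmove([t[0],t[1],.117],STN[2]-np.pi/2)
st,_=snap("wrist","w36.png",None)
t=W([[-29,-250,0]])[0]; toolmove([t[0],t[1],.117],STN[2]-np.pi/2,st)
E
```

```text
time: 44.5
eef_pos: [0.651, -0.2302, 0.2379]
tcp_rot: [0.713, -0.701, -0.002, 0.001]
contact_force: [-0.0, 0.2, 0.3]
opening: 0.001
xyz [ 0.0007 -0.0019  0.1209] dr [ 0.0049  0.0016 -0.0008] rows 2.9
xyz [0.0007 0.0221 0.121 ] dr [ 0.0049  0.0016 -0.0008] rows 2.9
```

View pics/w36.png

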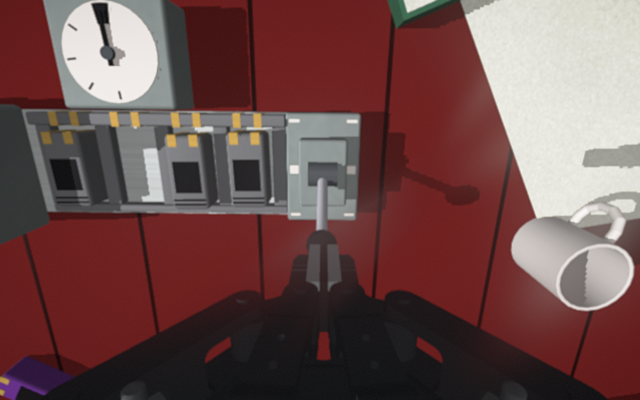

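```bash
python3 -m jog '[{"grip":1,"xyz":[0.0007,-0.002,0.04],"dr":[0.004,0.001,0]},{"grip":1,"xyz":[0.0007,-0.002,0.08],"dr":[0.004,0.001,0]},{"grip":1,"xyz":[0.0007,-0.002,0.105],"dr":[0.004,0.001,0]},{"grip":1,"xyz":[0.0007,-0.002,0.12],"dr":[0.004,0.001,0]},{"grip":1,"xyz":[0.0007,-0.002,0.12],"dr":[0.004,0.001,0]},{"grip":1,"xyz":[0.0007,-0.002,0.12],"dr":[0.004,0.001,0]},{"grip":1,"xyz":[0.0007,0.008,0.12],"dr":[0.004,0.001,0]},{"grip":1,"xyz":[0.0007,0.016,0.12],"dr":[0.004,0.001,0]},{"grip":1,"xyz":[0.0007,0.019,0.12],"dr":[0.004,0.001,0]},{"grip":1,"xyz":[0.0007,0.022,0.12],"dr":[0.004,0.001,0]},{"grip":1,"xyz":[0.0007,0.022,0.12],"dr":[0.004,0.001,0]}]'
python3 - <<'E'
from h import *
st,_=snap("wrist","w37.png",None); print(st["eef_pos"],Rz(-STN[2])@(st["eef_pos"]-[STN[0],STN[1],0]),st["contact_force"])
E
```

```text
time: 45.47
eef_pos: [0.6301, -0.2321, 0.1223]
tcp_rot: [0.713, -0.701, 0.003, -0.001]
contact_force: [0.3, -0.4, 0.1]
opening: 0.002
[ 0.63005373 -0.23214341  0.12225706] [-0.02730913 -0.25104436  0.12225706] [ 0.30681793 -0.3568575   0.14172633]
```

View pics/w37.png

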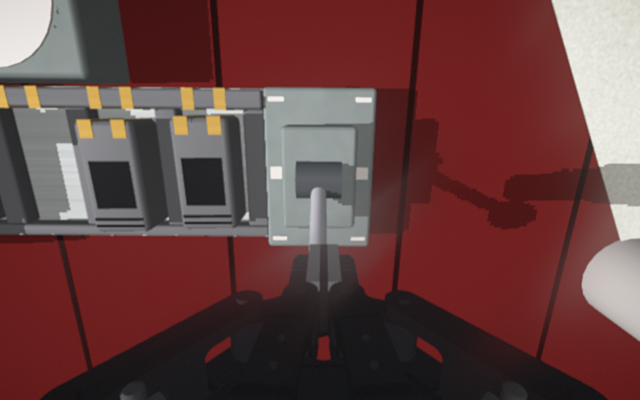

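```bash
python3 -m jog '[{"grip":1,"xyz":[0,0.002,0],"dr":[0,0,0]},{"grip":1,"xyz":[0,0.004,0],"dr":[0,0,0]},{"grip":1,"xyz":[0,0.004,0],"dr":[0,0,0]}]'
python3 -m jog '[{"grip":1,"xyz":[0,0.002,0],"dr":[0,0,0]},{"grip":1,"xyz":[0,0.003,0],"dr":[0,0,0]},{"grip":1,"xyz":[0,0.003,0],"dr":[0,0,0]}]'
```

```text
time: 45.77
eef_pos: [0.6287, -0.232, 0.1216]
tcp_rot: [0.713, -0.701, 0.005, -0.003]
contact_force: [7.5, 0.1, -1.7]
opening: 0.005
time: 46.02
eef_pos: [0.6285, -0.232, 0.1218]
tcp_rot: [0.712, -0.702, 0.009, -0.006]
contact_force: [14.5, 0.2, -5.2]
opening: 0.001
```

```bash
python3 -m jog '[{"grip":1,"xyz":[0,-0.015,0],"dr":[0,0,0]},{"grip":1,"xyz":[0,-0.025,0],"dr":[0,0,0]},{"grip":1,"xyz":[0,-0.025,-0.03],"dr":[0,0,0]},{"grip":1,"xyz":[0,-0.025,-0.07],"dr":[0,0,0]},{"grip":1,"xyz":[0,-0.025,-0.11],"dr":[0,0,0]},{"grip":1,"xyz":[0,-0.02,-0.15],"dr":[0,0,0]},{"grip":1,"xyz":[0,0.02,-0.17],"dr":[0,0,0]},{"grip":1,"xyz":[0,0.06,-0.17],"dr":[0,0,0]},{"grip":1,"xyz":[0,0.1,-0.17],"dr":[0,0,0]},{"grip":1,"xyz":[0,0.12,-0.17],"dr":[0,0,0]},{"grip":1,"xyz":[0,0.12,-0.17],"dr":[0,0,0]},{"grip":1,"xyz":[0,0.12,-0.17],"dr":[0,0,0]}]'
python3 - <<'E'
from h import *
st,im=snap("wrist","w38.png",None,1.25); print(st["eef_pos"],st["contact_force"],st["dq"].round(3))
C=cam("wrist",st); D=cam("side")
for th in (0,.1,.2): 
  k=W([[90*np.sin(th-.6),-250,52+90*np.cos(th-.6)]]); print(th,1.25*proj(C,k),5*(proj(D,k)-[320,150]))
snap("side","s38.png",(320,150,440,290),5)
E
```

```text
time: 47.02
eef_pos: [0.5015, -0.2337, 0.2906]
tcp_rot: [0.713, -0.702, 0.002, -0.001]
contact_force: [0.1, -0.4, -0.3]
opening: 0.001
[ 0.50153231 -0.23366452  0.29063604] [ 0.14349919 -0.38986749 -0.26158193] [ 0.017  0.039 -0.04   0.004 -0.006  0.004]
0 [[402.56080854  88.15416253]] [[213.40234776 511.66322018]]
0.1 [[402.51364445  75.50336409]] [[227.80795627 503.33875336]]
0.2 [[402.46443535  61.73426862]] [[242.90051667 495.55613775]]
```

View pics/w38.png

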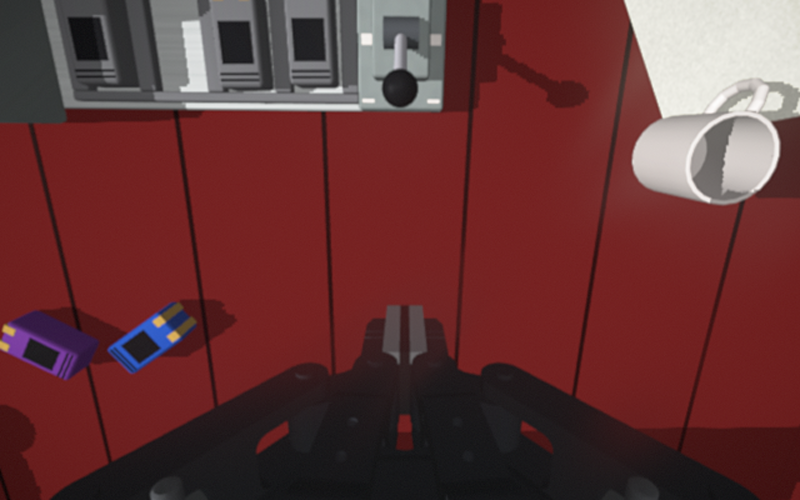

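View pics/s38.png

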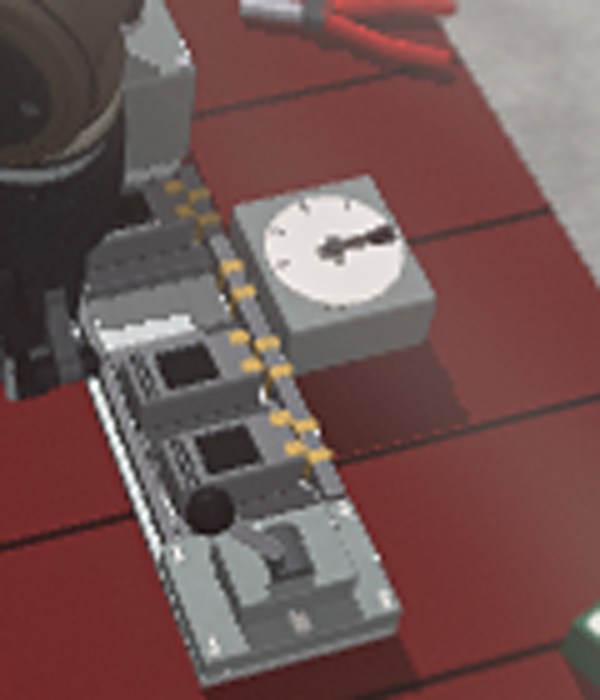

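The lever knob is now at (400,88) in the wrist view and (211,510) in the side crop, matching 0 rad in both. The pointer is in the black sector and all three packs are flat in their bays.

```bash
python3 -m jog '[{"grip":1,"xyz":[0,0,0],"dr":[0,0,0]},{"grip":1,"xyz":[0,0,0],"dr":[0,0,0]},{"grip":1,"xyz":[0,0,0],"dr":[0,0,0]},{"grip":1,"xyz":[0,0,0],"dr":[0,0,0]}]'
python3 -c "
from plant import ctrl
print(ctrl.sign_off())"
```

```text
time: 47.45
eef_pos: [0.5027, -0.2336, 0.2899]
tcp_rot: [0.713, -0.701, 0.001, -0.001]
contact_force: [-0.4, -0.3, 0.1]
opening: -0.002
the job is handed in; nothing more can be done
None
```

All three grey packs present are seated in bays of their own, contacts at the brass strips. The dial reads full and the lever is off. I handed the job in at about 47 s; sign-off gives no verdict, so what follows rests on my own last checks.

- **Packs:** one is in the bay next to the housing and two are in the two bays nearest the lever. The last pictures show all three lying flat. I judged this by eye and did not measure their final distances to the bay centres.
- **Lever for charging:** I set it upright, and the side and wrist cameras agreed on about 0.60 rad. It still looked upright in every side picture taken while winding.
- **Crank:** I pushed it clockwise with the closed fingers until the pointer sat in the middle of the black sector. The arm direction in the last wrist view puts it at about 16.8 rad.
- **Lever off:** the first pull let the knob slip in the grip and left it at about 0.05–0.1 rad. I then pushed it with closed fingers until it stopped moving at 14.5 N; both cameras then read about 0 rad.
- **Untouched items:** I did not touch the mug, the spool or the blue and purple look-alikes, and the arm ended clear of everything.
- **Disagreement:** the station pose measured from the top camera and the one seen by the wrist camera differed by about 1–2 mm, which the bay play absorbed. No pack was knocked aside and I saw no slackening of the grip while carrying.

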